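Take the pile apart onto the shadow boards

ROBOT

A 6-joint arm with a two-finger parallel gripper is mounted at the origin on a cart in front of the work surface, level with it; the furniture and walls round the work are solid. World frame = base frame: x ahead of the robot, y to its left, z up, the work surface at z = 0. Lengths are in mm, angles in rad, forces in N, time in s.
With the tool pointing down it reaches from about 400 to 925 mm from the base axis. Payload 12.5 kg.
Tool frame: the origin (TCP) lies at the very end of the fingers, on their centre line; the grasp point (between the pads) lies 19 mm behind it (env.grip_point_offset is the distance from the TCP to the grasp point, in mm); z points along the fingers, y is the direction in which the jaws open and shut (so a half turn about z gives the same grasp; the last joint's range is limited). The gripper opens to 95 mm and grips with 3 to 60 N. Pads are 20 mm wide; open, the fingers measure 119 mm over their backs; the gripper's body (75 mm by 180 mm) begins 59 mm behind the grasp point.
Start: joints at [-1.447, 0.491, 1.559, -0, 1.092, -0.106], TCP at [142.386, -608.583, 214.661] pointing down, gripper open.
Joint ranges: [-3.1, 3.1], [-0.84, 2.19], [0.05, 2.79], [-1.13, 4.28], [0.06, 2.93], [-2.69, 2.69]. Speed limits (rad/s): [2.22, 2.22, 2.79, 3.14, 3.14, 3.14].

INTERFACE

Orientations are given as [roll, pitch, yaw] about the fixed x, y, z axes, in that order (R = Rz(yaw) Ry(pitch) Rx(roll)).
In Python, from cell import env gives the robot as it stands.
- The arm moves only by the tool drive_tool, never from a script. Its argument "commands" is a list of rows, each an object of numbers: "dx", "dy", "dz": the shift along the world's x, y, z in mm; "yaw": the turn about the world's z in degrees. In form: [{"dx": .., "dy": .., "dz": .., "yaw": ..}, ...]. A call has 1 to 5 rows; each row shifts and turns the commanded pose from where the row before left it; what a row does not reach is not made up. A row lasts 1/12 s, in which the tool goes at most 41.7 mm and 7.16 degrees, less where a joint would pass 70% of its speed; a pose out of reach is approached as far as the arm can. A call with a gripper value outside its range is refused whole. "grip" is the opening, from 0 (shut) to 1 (fully open), set as the call begins (left out, the last holds). The fingers move at their own pace and stop on an object; the grip force is fixed at half the most. Time passes only in rows, so rows that do not move let the fingers close. It gives the time, the measured TCP pose, the force and the opening at its end, in the units of the state.
- env.state(): the state, without advancing time (a new reading comes with each control period).
- env.read_camera(name): name is "side" or "top"; returns the picture (384x512x3 uint8, red, green, blue); there is no depth.
- env.calibration(name): a dict with "intrinsics" (3x3 intrinsics, pixels), "rvec" (rotation vector, rad) and "tvec" (3), from world to camera coordinates, as OpenCV has them. Camera axes: x right, y down, z forward; pixel columns grow to the right and rows downward; lengths in mm; the calibration is good to about 2 mm. A picture is of the moment at which its call begins. calibration takes no time and is no camera call.
- env.job_done(): hands the job in, once; it reports no verdict.
Trained networks look in the newest picture that a camera, given by its name, has taken for a name from the list of things; names that differ only in an ending like _2 or _b are one class to them, and where a whole thing is asked for, a point or a joint stands for the part that bears it (a point fixed in the world has none). Each returns a list of dicts, best first, with "conf" (0 to 1); they miss things now and then, are a little off and sometimes report something else, mostly with a low value. They report only what shows in the picture. A call takes as long as a camera call. They do not tell look-alikes from the thing itself.
- env.trace(query, camera): "pixels" (384x512 bool, what is visible of it) and "pixel" ([column, row] in pixels, amid what is visible of it).
- env.place_of(query, camera): "pixel" ([column, row] in pixels: a listed point, or the origin of a listed thing).
The state is a dict: "t": time; "joints": joint angles; "qvel": joint speeds; "tau": joint torques, N m; "eef_pos": TCP position; "tcp_rot": TCP orientation; "ft_force": force on the tool from outside, world axes, zero at the start; "moment": the same for the moment, N m; "opening": opening from 0.0 (shut) to 1.0 (fully open).
Only numpy, scipy, OpenCV 4.12 (cv2) and the standard library are available. Lean on these libraries where they do the work, as an engineer would, in place of code of your own. Each camera call takes 0.05 s, during which the arm holds its last target.

TASK

Somebody has piled the station's kit up on the worktop: a sample pot and a padlock on the hand radio, and the radio on the calculator. Take the pile apart and lay each of the four squarely on the white shadow board that shows its outline in black, right side up, with the radio's antenna and the padlock's shackle pointing as drawn (the calculator may lie either way round). Never let the pot tip over, and leave the tape roll and the stapler where they are.

Things in the scene. Friction and masses are not known exactly. Their poses are not given: they have to be found in the camera images.
- pot: Sample pot with screw lid, upright, on top of the radio. 50 mm lid diameter, body 46 mm, 66 mm high; 65 g or so. Origin at the centre of its underside, z up; yaw does not matter.
- padlock: Padlock lying flat on the radio, at the end away from the antenna, beside the pot. Solid body 42 (x) x 38 (y) x 20 (z) mm, bow-shaped shackle at its +x end, 76 mm long in all; the shackle points out over the radio's end. Origin on the underside at mid-length: the body spans x -38..+4 mm (centre x = -17), the shackle x +4..+38. Grip the body across its 38 mm (y).
- radio: Hand radio lying on its back across the calculator. Solid block 56 (x) x 113 (y) x 32 (z) mm, thin antenna at its -y end, 187 mm long in all. Origin on the underside at the middle of the whole length: the block spans x -27..+29, y -19..+94 mm (centre x = +1, y = +37), the antenna reaches y = -94. Grip the block across its 56 mm (x).
- calculator: Pocket calculator, keys up, at the bottom of the pile. 118 (x) x 68 (y) x 12.5 (z) mm. Origin at the centre of its underside. Grip across its 68 mm (y) once the radio is off it.
- pot_board: White board 74 x 74 x 3 mm, fixed, with a black disc of 50 mm. Origin on the worktop under the disc's centre: the pot's origin belongs straight above it. Top of this and of all the boards 3 mm above the worktop.
- padlock_board: White board 100 x 62 x 3 mm, fixed, with the padlock's black outline (42 x 38 mm body, shackle towards the board's +x). Origin on the worktop under the centre of the outline of the padlock's body. Laid as drawn, the padlock's axes are parallel to the board's and its origin lies at x = +17 mm, y = 0 in the board's frame.
- radio_board: White board 82 x 208 x 3 mm, fixed, with the radio's black outline (56 x 113 mm block, antenna towards the board's -y). Origin on the worktop under the centre of the block's outline. Laid as drawn, the radio's axes are parallel to the board's and its origin lies at x = -1, y = -37 mm in the board's frame.
- calculator_board: White board 138 (x) x 88 (y) x 3 mm, fixed, with a black rectangle 118 x 68 mm, long side along x. Origin on the worktop under its centre: the calculator's origin belongs straight above it, its x axis along the board's x, either way round.
- tape: Roll of tape lying flat, 100 mm across, 25 mm high; a loose bystander. Origin at the centre of its underside.
- stapler: Stapler, 34 x 135 x 46 mm; a loose bystander. Origin at the centre of its underside, long along its y.
Mind the look-alikes: they are no part of the job. What is shaped like the padlock_board but yellow is not meant.

How it is judged:
By the outcome, as a careful person would: the job done as asked, in the order asked, and still so for the second after the job is handed in, with the robot touching nothing.
It also fails if it takes over 109 s, if anything falls off the work surface, if the arm or the gripper's body presses on something with over 40 N, if the wrist force passes 120 N, or if a joint passes its speed limit or range.

## Working session

There is one attempt and no reset: what is moved stays moved. The work goes in short steps, Python scripts to look and compute and a tool call to move; the robot and the scene stay as the last step left them, time stands still between calls to the robot, and variables do not carry over. Pictures are saved under pics/ and viewed, and the job is handed in when it is done.

Besides the shell and the picture viewer there is one more tool, called after "Request:" in YAML: its name, and indented under it one key for each argument. drive_tool: Moves the arm, as the interface text tells. Its arguments: {"type":"object","properties":{"commands":{"type":"array"},"grip":{"type":"number"}},"required":["commands"]}

```bash
ls; mkdir -p pics; cat > h.py <<'E'
import numpy as np, cv2
from cell import env
def cal(n):
    c=env.calibration(n); return np.array(c['intrinsics'],float),np.array(c['rvec'],float),np.array(c['tvec'],float)
def save(n,f,s=1.5):
    im=np.array(env.read_camera(n)); o=cv2.resize(im[:,:,::-1],None,fx=s,fy=s,interpolation=cv2.INTER_CUBIC); cv2.imwrite('pics/'+f,o); return im
def up(n,px,z):
    K,r,t=cal(n); R=cv2.Rodrigues(r)[0]; C=-R.T@t.ravel()
    p=np.atleast_2d(np.array(px,float)); d=(np.linalg.inv(K)@np.c_[p,np.ones(len(p))].T).T@R
    return C+d*((z-C[2])/d[:,2])[:,None]
def proj(n,P):
    K,r,t=cal(n); return cv2.projectPoints(np.atleast_2d(np.array(P,float)),r,t,K,None)[0].reshape(-1,2)
E
python3 - <<'E'
from h import *
for n in('top','side'):
    save(n,n+'0.png'); K,r,t=cal(n);print(n,K,-cv2.Rodrigues(r)[0].T@t.ravel())
print(env.state())
E
```

```text
pics
top [[368.46771355   0.         247.63463934]
 [  0.         368.46771355 189.25106632]
 [  0.           0.           1.        ]] [ 407.4930532   143.24489765 1114.06624496]
side [[400.08922206   0.         260.55786236]
 [  0.         400.08922206 193.72234525]
 [  0.           0.           1.        ]] [ 385.87094244 1345.13371042  673.54423447]
{'t': 0.1, 'joints': array([-1.44664622e+00,  4.91458903e-01,  1.55937550e+00, -5.52455324e-06,
        1.09169110e+00, -1.05622173e-01]), 'qvel': array([ 2.55717537e-04, -1.25296319e-03, -5.75850411e-04, -9.40143237e-05,
       -4.18686374e-04, -2.26887735e-03]), 'tau': array([ 5.43918984e-03, -6.13621259e+01, -2.58607221e+01,  6.94573880e-02,
        4.70410951e-02, -6.86655358e-05]), 'eef_pos': array([ 142.32894976, -608.36589909,  214.14974784]), 'tcp_rot': array([-3.14066449e+00, -9.34734319e-05,  2.29774782e-01]), 'ft_force': array([ 0.26836372, -0.78361728, -0.6371384 ]), 'moment': array([-0.050769  , -0.02714575, -0.02598887]), 'opening': 1.0000119363159101}
```

View pics/top0.png

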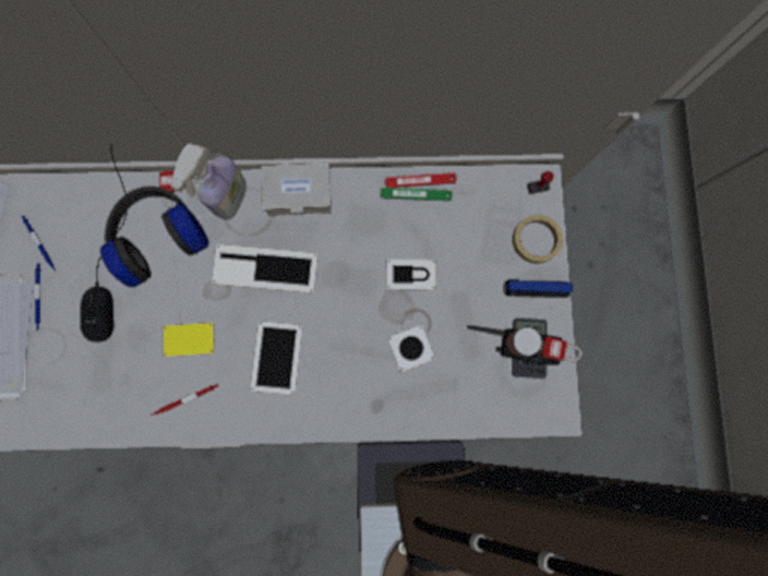

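View pics/side0.png

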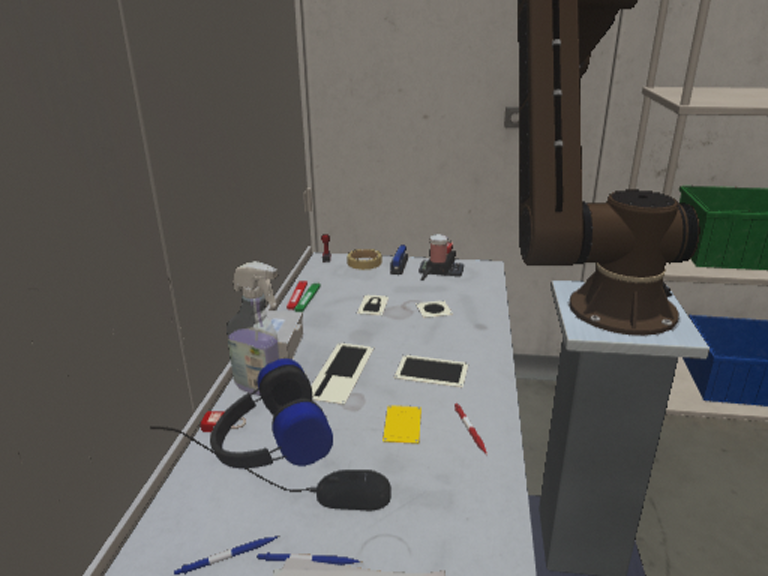

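```bash
python3 - <<'E'
from h import *
names=dict(pot=66,padlock=65,radio=45,calculator=12.5,pot_board=3,padlock_board=3,radio_board=3,calculator_board=3,tape=25,stapler=46)
for n in('top','side'):
    im=save(n,n+'1.png',1.5); np.save(n+'1.npy',im)
    M={}
    for k,z in names.items():
        for d in env.trace(k,n)[:2]:
            m=np.array(d['pixels']); ys,xs=np.nonzero(m)
            if len(xs)<5: continue
            M.setdefault(k,m)
            Q=up(n,np.c_[xs,ys],z)[:,:2].astype(np.float32); rr=cv2.minAreaRect(Q)
            print(n,k,round(d['conf'],2),np.round(d['pixel']),'n',len(xs),'cent',np.round(Q.mean(0),1),'rect',np.round(rr[0],1),np.round(rr[1],1),round(rr[2],1))
    np.savez(n+'1m.npz',**M)
im=np.load('top1.npy')
def crop(im,c0,c1,r0,r1,f,s):
    cv2.imwrite('pics/'+f,cv2.resize(im[r0:r1,c0:c1,::-1],None,fx=s,fy=s,interpolation=cv2.INTER_CUBIC))
crop(im,300,400,130,270,'t_pile.png',5.5)if 0 else crop(im,290,395,195,265,'t_pile.png',7)
crop(np.load('side1.npy'),200,330,150,210,'s_pile.png',6)
E
```

```text
top pot 0.85 [348. 227.] n 296 cent [ 454.6 -158.8] rect [ 455.2 -158.5] [57.7 45.3] 88.7
top padlock 0.49 [370. 234.] n 242 cent [ 441.  -219.1] rect [ 438.4 -228. ] [73.5 38.9] 74.7
top radio 0.8 [334. 230.] n 383 cent [ 451.4 -144.8] rect [ 456.6 -142.1] [182.4  59.4] 76.2
top calculator 0.76 [354. 239.] n 436 cent [ 439.6 -183.5] rect [ 444.4 -185.1] [ 69.7 120.3] 84.1
top pot_board 0.85 [271. 230.] n 578 cent [452.4  52. ] rect [452.   52.1] [73.1 73.1] 18.9
top pot_board 0.54 [370. 234.] n 305 cent [ 441.9 -244.3] rect [ 440.8 -250.7] [82.5 44.1] 74.7
top padlock_board 0.7 [126. 226.] n 720 cent [478.1 496.1] rect [478.3 496.5] [ 64.8 101.2] 4.7
top padlock_board 0.6 [273. 184.] n 569 cent [602.   44.4] rect [602.2  44.7] [92.3 58.7] 87.7
top radio_board 0.97 [175. 179.] n 1849 cent [620.2 344.2] rect [620.5 343.6] [213.5  86.5] 82.2
top radio_board 0.5 [370. 234.] n 269 cent [ 442.6 -241.9] rect [ 440.5 -250.6] [81.3 41.9] 74.7
top calculator_board 0.58 [186. 240.] n 1346 cent [438.6 319.8] rect [439.  319.3] [ 88.1 138.1] 84.2
top tape 0.61 [352. 164.] n 556 cent [ 664.1 -208
[... 772 characters left out ...]
2.5  56. ] [76.2 79.4] 19.1
side padlock_board 0.82 [265. 280.] n 526 cent [478.8 502. ] rect [478.3 499.7] [ 59.  100.9] 1.8
side padlock_board 0.6 [248. 204.] n 180 cent [602.   53.5] rect [602.1  52.7] [57.3 96.6] 1.2
side radio_board 0.58 [226. 248.] n 1029 cent [619.9 353.5] rect [620.4 348.6] [212.7  82.7] 84.1
side calculator_board 0.45 [265. 174.] n 150 cent [ 568.3 -230.5] rect [ 567.7 -240. ] [201.5  41.1] 89.8
side tape 0.6 [239. 174.] n 272 cent [ 664.5 -181.6] rect [ 665.4 -179.6] [ 94.  141.6] 8.3
side tape 0.55 [249. 205.] n 188 cent [593.9  98. ] rect [594.4  96.4] [91.5 56.7] 88.8
side stapler 0.52 [264. 171.] n 159 cent [ 559.4 -128.2] rect [ 562.4 -137.9] [ 40.1 187.3] 6.1
```

View pics/t_pile.png

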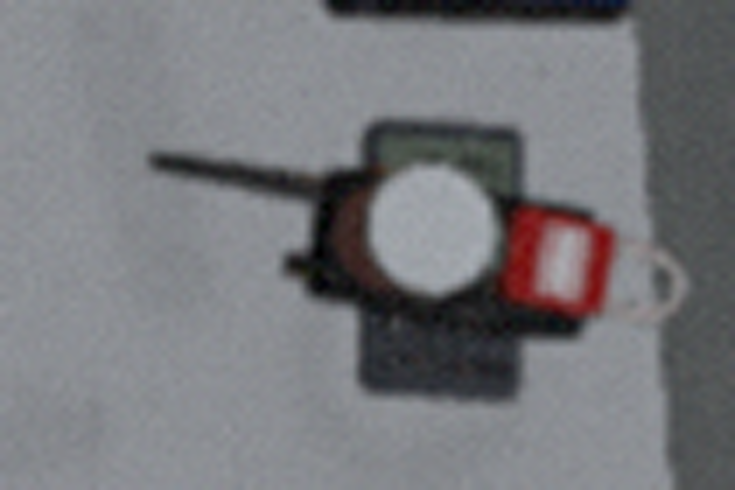

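View pics/s_pile.png

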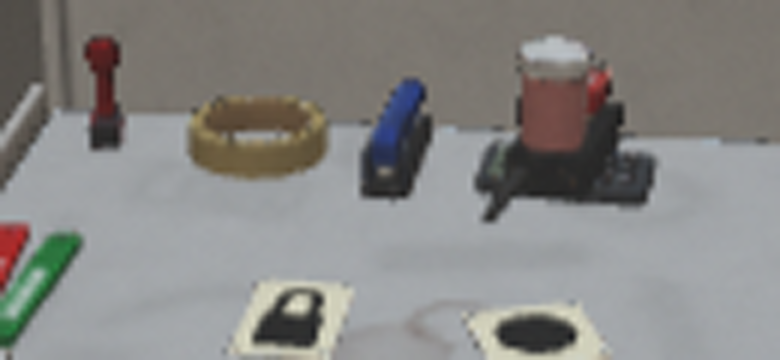

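```bash
cat >> h.py <<'E'
from scipy.optimize import minimize
def rect(w,h,cx=0,cy=0): return np.array([[-w/2+cx,-h/2+cy],[w/2+cx,-h/2+cy],[w/2+cx,h/2+cy],[-w/2+cx,h/2+cy]])
def disc(d): a=np.linspace(0,2*np.pi,60,endpoint=False); return np.c_[np.cos(a),np.sin(a)]*d/2
def fit(im,cam,x0,layers,margin=4,yawfix=False,sig=0.7,verbose=True,S=6):
    """layers: list of (poly Nx2, z). im float 2D or 3D. fit x,y,yaw(rad)"""
    im=im.astype(float); im=im if im.ndim==3 else im[:,:,None]
    def tr(p,x):
        c,s=np.cos(x[2]),np.sin(x[2]); return p@np.array([[c,s],[-s,c]])+x[:2]
    allp=np.vstack([proj(cam,np.c_[tr(p,x0),np.full(len(p),z)]) for p,z in layers])
    c0,r0=np.floor(allp.min(0)-margin).astype(int); c1,r1=np.ceil(allp.max(0)+margin).astype(int)+1
    c0=max(c0,0);r0=max(r0,0);c1=min(c1,512);r1=min(r1,384)
    Y=im[r0:r1,c0:c1].reshape(-1,im.shape[2])
    def cost(v,full=False):
        x=np.array([v[0],v[1],x0[2] if yawfix else v[2]/50.])
        cols=[np.ones(len(Y))]
        lab=np.zeros(((r1-r0)*S,(c1-c0)*S),np.uint8)
        for i,(p,z) in enumerate(layers):
            q=proj(cam,np.c_[tr(p,x),np.full(len(p),z)])
            q=((q-[c0,r0]+0.5)*S-0.5)
            cv2.fillPoly(lab,[np.round(q*256).astype(np.int32)],i+1,shift=8)
        for i in range(len(layers)):
            m=cv2.resize((lab==i+1).astype(np.float32),(c1-c0,r1-r0),interpolation=cv2.INTER_AREA)
            cols.append(cv2.GaussianBlur(m,(0,0),sig).ravel())
        A=np.array(cols).T; co,*_=np.linalg.lstsq(A,Y,rcond=None); r=Y-A@co
        return (r**2).mean() if not full else (np.sqrt((r**2).mean()),Y.std(),co.round())
    v0=[x0[0],x0[1]]+([] if yawfix else [x0[2]*50])
    n=len(v0); best=None
    sx=np.vstack([v0]+[np.array(v0)+np.eye(n)[i]*6 for i in range(n)])
    res=minimize(cost,v0,method='Nelder-Mead',options=dict(initial_simplex=sx,xatol=.05,fatol=1e-3))
    res=minimize(cost,res.x,method='Nelder-Mead',options=dict(initial_simplex=sx-np.array(v0)+res.x,xatol=.05,fatol=1e-3))
    f=cost(res.x,True); x=np.array([res.x[0],res.x[1],x0[2] if yawfix else res.x[2]/50])
    if verbose: print(cam,'x,y',x[:2].round(1),'yaw deg',round(np.degrees(x[2]),1),'rms',round(f[0],1),'of',round(f[1],1),f[2].tolist())
    return x
D=np.radians
E
cat > m1.py <<'E'
from h import *
for n in('top','side'):
    im=np.load(n+'1.npy'); g=im.mean(2)
    print('potb');fit(g,n,(452,52,D(19)),[(rect(74,74),3),(disc(50),3)])
    print('calcb');fit(g,n,(439,319,D(84)),[(rect(138,88),3),(rect(118,68),3)])
    print('radiob');fit(g,n,(620,320,D(172)),[(rect(82,208,0,-37),3),(rect(56,113),3)])
    print('padb');fit(g,n,(602,56,D(-91)),[(rect(100,62,17,0),3),(rect(42,38),3)])
im=np.load('top1.npy').astype(float)
print('pot');fit(im,'top',(455,-158,0),[(disc(50),110.5)],yawfix=True,margin=2)
print('padlock (body centre)');fit(im[:,:,0]-im[:,:,1],'top',(446,-208,D(-105)),[(rect(42,38),64.5),(rect(12,22),64.5)],margin=2)
g=im.mean(2)
# heights of nearby clutter
print(up('top',[[155,137],[150,145],[197,142],[220,142],[220,110],[174,112]],0).round())
E
python3 m1.py
```

```text
potb
top x,y [452.3  50.5] yaw deg 20.0 rms 8.9 of 40.8 [[140.0], [46.0], [-109.0]]
calcb
top x,y [440.  319.8] yaw deg 174.0 rms 9.8 of 59.7 [[142.0], [53.0], [-117.0]]
radiob
top x,y [617.4 307.9] yaw deg 173.6 rms 25.2 of 54.2 [[133.0], [39.0], [-108.0]]
padb
top x,y [602.4  61.6] yaw deg -92.0 rms 21.8 of 44.4 [[140.0], [28.0], [-107.0]]
potb
side x,y [452.4  54.1] yaw deg 19.2 rms 8.7 of 34.5 [[164.0], [39.0], [-121.0]]
calcb
side x,y [439.4 322.3] yaw deg 173.3 rms 8.0 of 52.8 [[167.0], [41.0], [-119.0]]
radiob
side x,y [616.6 310.9] yaw deg 175.6 rms 43.9 of 55.7 [[134.0], [46.0], [-89.0]]
padb
side x,y [602.4  64.4] yaw deg -94.0 rms 18.5 of 35.0 [[164.0], [18.0], [-122.0]]
pot
top x,y [ 455.5 -152.5] yaw deg 0.0 rms 19.3 of 54.6 [[62.0, 47.0, 45.0], [95.0, 117.0, 123.0]]
padlock (body centre)
top x,y [ 445.5 -203.5] yaw deg -104.9 rms 29.1 of 35.0 [[13.0], [12.0], [91.0]]
[[754. 411.   0.]
 [729. 426.   0.]
 [736. 280.   0.]
 [734. 209.   0.]
 [839. 207.   0.]
 [835. 353.   0.]]
```

```bash
python3 - <<'E'
from h import *
im=np.load('top1.npy')
a=cv2.resize(im[155:200,138:216,::-1],None,fx=7,fy=7,interpolation=cv2.INTER_CUBIC)
b=cv2.resize(im[165:200,250:300,::-1],None,fx=7,fy=7,interpolation=cv2.INTER_CUBIC)
o=np.zeros((a.shape[0]+b.shape[0],max(a.shape[1],b.shape[1]),3),np.uint8);o[:a.shape[0],:a.shape[1]]=a;o[a.shape[0]:,:b.shape[1]]=b
cv2.imwrite('pics/boards.png',o)
E
```

```text
(no output)
```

View pics/boards.png

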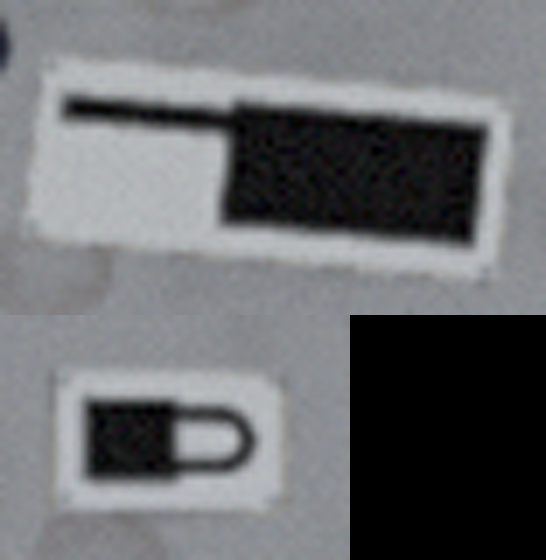

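```bash
cat > m2.py <<'E'
from h import *
th=np.linspace(-np.pi/2,np.pi/2,20)
for n in('top','side'):
    im=np.load(n+'1.npy'); g=im.mean(2)
    rb=[(rect(82,208,0,-37),3),(rect(56,113),3),(rect(8,76,-24,-93),3)]
    print('radiob');fit(g,n,(618,304,D(173)),rb)
    out=np.vstack([[[21,-16]],np.c_[39+16*np.cos(th),16*np.sin(th)],[[21,16]]])
    inn=np.vstack([[[21,-11]],np.c_[39+11*np.cos(th),11*np.sin(th)],[[21,11]]])
    print('padb');fit(g,n,(602,61,D(-93)),[(rect(100,62,17,0),3),(rect(42,38),3),(out,3),(inn,3)])
    fit(g,n,(602,61,D(-93)),[(rect(100,62,17,0),3)],sig=.7)
im=np.load('top1.npy').astype(float)
red=(im[:,:,0]>1.6*im[:,:,1])&(im[:,:,0]>80)
red[:,:350]=0;red[:200]=0
ys,xs=np.nonzero(red);print(len(xs),xs.min(),xs.max(),ys.min(),ys.max())
Q=up('top',np.c_[xs,ys],64.5)[:,:2].astype(np.float32);print(cv2.minAreaRect(Q),Q.mean(0))
from itertools import product
body=red.astype(float)*100
# fill label
body=cv2.morphologyEx(red.astype(np.uint8),cv2.MORPH_CLOSE,np.ones((9,9)))*100.
fit(body,'top',(446,-206,D(-105)),[(rect(42,38),64.5)],margin=4)
K=up('top',[[0,0]],0)
E
python3 m2.py
```

```text
radiobTraceback (most recent call last):
  File "m2.py", line 6, in <module>
    print('radiob');fit(g,n,(618,304,D(173)),rb)
                    ~~~^^^^^^^^^^^^^^^^^^^^^^^^^
  File "h.py", line 41, in fit
    res=minimize(cost,v0,method='Nelder-Mead',options=dict(initial_simplex=sx,xatol=.05,fatol=1e-3))
    res = _minimize_neldermead(fun, x0, args, callback, bounds=bounds,
                               **options)
    fsim[j] = func(sim[j])
              ~~~~^^^^^^^^
    fx = function(np.copy(x), *(wrapper_args + args))
  File "h.py", line 30, in cost
    q=proj(cam,np.c_[tr(p,x),np.full(len(p),z)])
  File "h.py", line 12, in proj
    K,r,t=cal(n); return cv2.projectPoints(np.atleast_2d(np.array(P,float)),r,t,K,None)[0].reshape(-1,2)
          ~~~^^^
  File "h.py", line 4, in cal
    c=env.calibration(n); return np.array(c['intrinsics'],float),np.array(c['rvec'],float),np.array(c['tvec'],float)
ValueError: time passes only in moves, steps and waits
```

```bash
sed -i 's/^def cal(n):/from functools import lru_cache\n@lru_cache(None)\ndef cal(n):/' h.py; python3 - <<'E'
from cell import env
im=env.read_camera('top'); c=env.calibration('top'); print(env.state()['t'])
E
python3 m2.py
```

```text
1.25
radiob
top x,y [616.9 307.8] yaw deg 176.2 rms 14.6 of 53.6 [[137.0], [44.0], [-112.0], [-129.0]]
padb
top x,y [602.7  62.4] yaw deg -91.9 rms 12.9 of 43.7 [[138.0], [47.0], [-108.0], [-98.0], [20.0]]
top x,y [652.   54.6] yaw deg -177.1 rms 39.3 of 43.7 [[150.0], [-43.0]]
radiob
side x,y [616.1 310. ] yaw deg 176.8 rms 35.7 of 53.2 [[143.0], [52.0], [-96.0], [-141.0]]
padb
side x,y [602.8  65.8] yaw deg -91.8 rms 11.6 of 34.4 [[163.0], [44.0], [-124.0], [-162.0], [9.0]]
side x,y [613.5  58.5] yaw deg -83.2 rms 31.3 of 34.4 [[168.0], [-35.0]]
124 362 377 224 239
((443.0172424316406, -216.54190063476562), (41.00336837768555, 38.85469436645508), 74.265625) [ 442.99698 -215.42273]
top x,y [ 443.  -216.6] yaw deg -104.5 rms 12.0 of 44.0 [[-2.0], [104.0]]
```

```bash
cat > m3.py <<'E'
from h import *
for n in('top','side'):
    im=np.load(n+'1.npy'); g=im.mean(2)
    fit(g,n,(619,306,D(173)),[(rect(56,113),3)],margin=1)
    for off in(-33,-35,-37,-39):
     for ax in(-22,-25):
      fit(g,n,(619,306,D(172.5)),[(rect(82,208,0,off),3),(rect(56,113),3),(rect(7,76,ax,-93),3)])
im=np.load('top1.npy');g=im.mean(2)
m=(g<85); m[:155]=0;m[205:]=0;m[:,:138]=0;m[:,216:]=0
m=m.astype(np.uint8); m2=cv2.morphologyEx(m,cv2.MORPH_OPEN,np.ones((7,7)))
for q in(m,m2):
    ys,xs=np.nonzero(q);Q=up('top',np.c_[xs,ys],3)[:,:2].astype(np.float32);print(len(xs),cv2.minAreaRect(Q),Q.mean(0))
m=(g>150);m[:155]=0;m[205:]=0;m[:,:138]=0;m[:,216:]=0
ys,xs=np.nonzero(m);Q=up('top',np.c_[xs,ys],3)[:,:2].astype(np.float32);print(len(xs),cv2.minAreaRect(Q),Q.mean(0))
E
python3 m3.py
```

```text
top x,y [617.5 308.1] yaw deg 173.5 rms 19.2 of 71.5 [[182.0], [-158.0]]
top x,y [617.1 308.1] yaw deg 175.4 rms 12.0 of 52.9 [[137.0], [44.0], [-113.0], [-151.0]]
top x,y [616.1 307.6] yaw deg 176.4 rms 15.2 of 52.9 [[138.0], [41.0], [-112.0], [-141.0]]
top x,y [616.8 307.7] yaw deg 175.1 rms 12.7 of 53.1 [[136.0], [45.0], [-112.0], [-146.0]]
top x,y [616.7 307.5] yaw deg 176.4 rms 15.8 of 53.1 [[137.0], [43.0], [-112.0], [-135.0]]
top x,y [616.9 307.8] yaw deg 175.1 rms 13.8 of 53.3 [[135.0], [46.0], [-111.0], [-144.0]]
top x,y [616.5 307.2] yaw deg 176.6 rms 16.9 of 53.3 [[136.0], [43.0], [-110.0], [-140.0]]
top x,y [617.1 307.6] yaw deg 175.4 rms 14.1 of 53.3 [[136.0], [45.0], [-111.0], [-150.0]]
top x,y [616.7 307.6] yaw deg 176.5 rms 17.0 of 53.3 [[136.0], [43.0], [-111.0], [-140.0]]
side x,y [616.8 309.9] yaw deg 173.7 rms 23.0 of 64.0 [[178.0], [-132.0]]
side x,y [616.2 310.6] yaw deg 175.3 rms 35.4 of 53.4 [[143.0], [52.0], [-97.0], [-158.0]]
side x,y [616.3 310.4] yaw deg 177.1 rms 35.8 of 53.4 [[143.0], [51.0], [-96.0], [-160.0]]
side x,y [616.3 310.2] yaw deg 175.6 rms 36
[... 181 characters left out ...]
7.2 of 54.5 [[140.0], [55.0], [-94.0], [-162.0]]
side x,y [616.1 308.9] yaw deg 177.1 rms 37.6 of 54.5 [[139.0], [55.0], [-92.0], [-155.0]]
side x,y [616.3 309.3] yaw deg 175.7 rms 37.5 of 54.3 [[139.0], [54.0], [-93.0], [-154.0]]
side x,y [616.3 309. ] yaw deg 177.3 rms 37.8 of 54.3 [[139.0], [54.0], [-92.0], [-151.0]]
670 ((629.0740966796875, 360.4541015625), (221.79417419433594, 61.912715911865234), 76.98202514648438) [620.40967 317.2027 ]
595 ((617.7260131835938, 307.8604736328125), (109.89083099365234, 52.56197738647461), 83.52574920654297) [617.6576  307.48596]
1013 ((620.7173461914062, 343.4100341796875), (210.2264404296875, 85.60570526123047), 83.26717376708984) [620.8467  363.28754]
```

```bash
cat > m4.py <<'E'
from h import *
im=np.load('top1.npy');g=im.min(2).astype(float)
for th in(100,120,140):
    m=(g>th).astype(np.uint8); m[:205]=0;m[250:]=0;m[:,:325]=0;m[:,365:]=0
    nl,lab,st,ce=cv2.connectedComponentsWithStats(m); 
    l=lab[227,350]
    ys,xs=np.nonzero(lab==l);Q=up('top',np.c_[xs,ys],110.5)[:,:2].astype(np.float32);print(th,len(xs),2*np.sqrt(len(xs)/np.pi)*(1003/368.5),Q.mean(0),cv2.minEnclosingCircle(Q))
# predicted overlays
o=cv2.resize(im[195:265,290:395,::-1],None,fx=7,fy=7,interpolation=cv2.INTER_CUBIC)
def dr(P,c): 
    q=((proj('top',P)-[290,195]+.5)*7).astype(int); cv2.polylines(o,[q],True,c,1)
def T(p,x,y,a,z): 
    a=D(a);R=np.array([[np.cos(a),np.sin(a)],[-np.sin(a),np.cos(a)]]);return np.c_[p@R+[x,y],np.full(len(p),z)]
dr(T(disc(50),455.5,-152.5,0,110.5),(0,255,0))
dr(T(disc(46),455.5,-152.5,0,44.5),(0,255,255))
dr(T(rect(42,38),443,-216.6,-104.5,64.5),(255,255,0))
cv2.imwrite('pics/ov.png',o)
E
python3 m4.py
```

```text
100 269 50.37263159958368 [ 455.51538 -152.44241] ((455.5982971191406, -152.208740234375), 25.290611267089844)
120 252 48.75495619055228 [ 455.08728 -152.06987] ((454.9642028808594, -152.17807006835938), 24.119577407836914)
140 228 46.375213674112175 [ 455.37662 -151.94547] ((455.38568115234375, -152.02798461914062), 23.246807098388672)
```

View pics/ov.png

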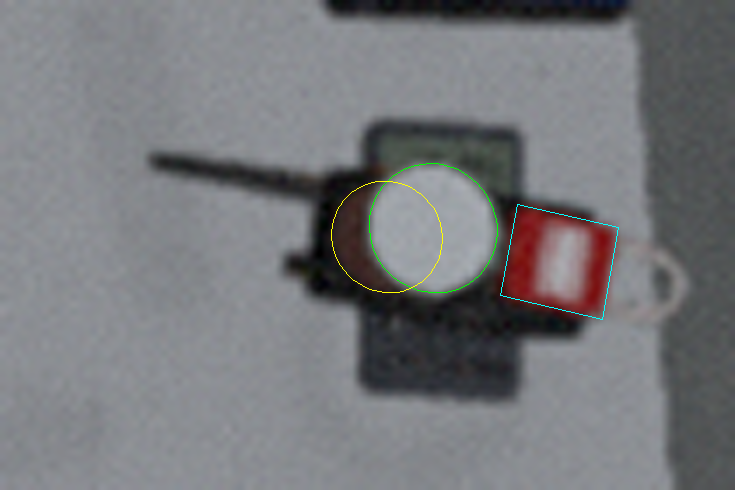

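Request:
drive_tool:
  commands:
    - {"dx": 21, "dy": 30, "dz": 0, "yaw": 4}
    - {"dx": 21, "dy": 30, "dz": 0, "yaw": 4}
    - {"dx": 21, "dy": 30, "dz": 0, "yaw": 4}
    - {"dx": 21, "dy": 30, "dz": 0, "yaw": 4}
    - {"dx": 21, "dy": 30, "dz": 0, "yaw": 4}
  grip: 1

```text
t: 1.67
eef_pos: [248.0, -457.1, 214.7]
tcp_rot: [3.141, 0.0, 0.582]
ft_force: [0.8, -0.5, 0.4]
opening: 0.999
```

Request:
drive_tool:
  commands:
    - {"dx": 21, "dy": 30, "dz": 0, "yaw": 4}
    - {"dx": 21, "dy": 30, "dz": 0, "yaw": 4}
    - {"dx": 21, "dy": 30, "dz": 0, "yaw": 4}
    - {"dx": 21, "dy": 30, "dz": 0, "yaw": 4}
    - {"dx": 21, "dy": 30, "dz": 0, "yaw": 4}

```text
t: 2.08
eef_pos: [353.1, -307.1, 214.9]
tcp_rot: [3.141, 0.0, 0.931]
ft_force: [0.3, -0.2, 0.5]
opening: 0.999
```

Request:
drive_tool:
  commands:
    - {"dx": 21, "dy": 30, "dz": 0, "yaw": 4}
    - {"dx": 21, "dy": 30, "dz": 0, "yaw": 4}
    - {"dx": 21, "dy": 30, "dz": 0, "yaw": 4}
    - {"dx": 21, "dy": 30, "dz": 0, "yaw": 4}
    - {"dx": 0, "dy": 0, "dz": 0, "yaw": 4}

```text
t: 2.5
eef_pos: [438.8, -184.5, 214.9]
tcp_rot: [3.141, -0.001, 1.284]
ft_force: [0.0, -0.7, -0.9]
opening: 0.995
```

Request:
drive_tool:
  commands:
    - {"dx": 19, "dy": 36.5, "dz": -20, "yaw": 2}
    - {"dx": 0, "dy": 0, "dz": -20, "yaw": 0}
    - {"dx": 0, "dy": 0, "dz": -20, "yaw": 0}
    - {"dx": 0, "dy": 0, "dz": 0, "yaw": 0}
    - {"dx": 0, "dy": 0, "dz": 0, "yaw": 0}

```text
t: 2.92
eef_pos: [453.5, -155.2, 156.3]
tcp_rot: [-3.14, -0.0, 1.312]
ft_force: [0.7, -0.1, 0.7]
opening: 0.999
```

```bash
python3 - <<'E'
from h import *
s=env.state();print(s['eef_pos'],np.degrees(s['tcp_rot']))
a=save('top','top2.png');np.save('top2.npy',a)
b=save('side','side2.png');np.save('side2.npy',b)
o1=cv2.resize(a[160:270,270:400,::-1],None,fx=5,fy=5,interpolation=cv2.INTER_CUBIC)
o2=cv2.resize(b[100:200,230:360,::-1],None,fx=5,fy=5,interpolation=cv2.INTER_CUBIC)
for n,o,f in(('top',o1,(270,160)),('side',o2,(230,100))):
    for p in (s['eef_pos'],s['eef_pos']+[0,0,19],[455.3,-152.2,110.5]):
        q=((proj(n,p)[0]-f+.5)*5).astype(int);cv2.drawMarker(o,tuple(int(v) for v in q),(0,255,0),0,14,1)
cv2.imwrite('pics/g2t.png',o1);cv2.imwrite('pics/g2s.png',o2)
E
```

```text
[ 453.51929722 -155.24520712  156.30621339] [-1.79914202e+02 -1.79211251e-02  7.51700103e+01]
```

View pics/g2t.png

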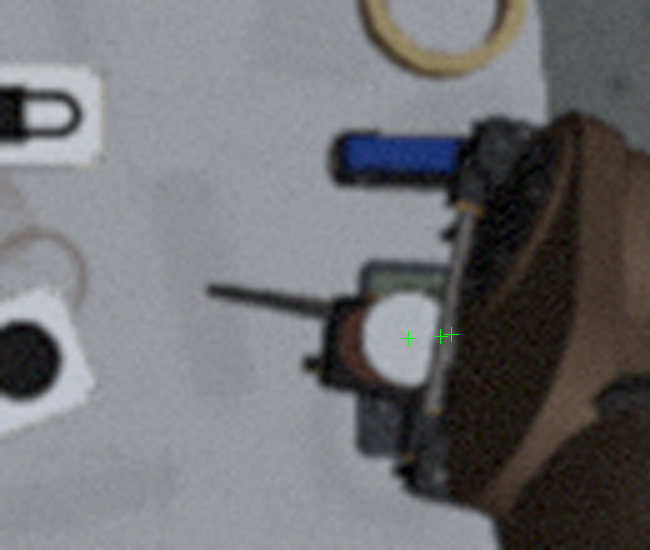

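View pics/g2s.png

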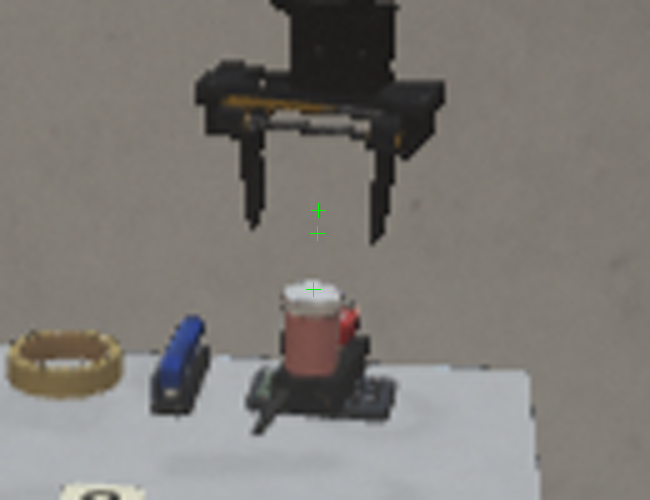

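Request:
drive_tool:
  commands:
    - {"dx": 2, "dy": 3, "dz": -30, "yaw": 0}
    - {"dx": 0, "dy": 0, "dz": -30, "yaw": 0}
    - {"dx": 0, "dy": 0, "dz": -24, "yaw": 0}
    - {"dx": 0, "dy": 0, "dz": -10, "yaw": 0}
    - {"dx": 0, "dy": 0, "dz": 0, "yaw": 0}

```text
t: 3.43
eef_pos: [455.3, -152.6, 61.5]
tcp_rot: [-3.14, -0.0, 1.311]
ft_force: [0.4, -0.4, 0.4]
opening: 1.002
```

Request:
drive_tool:
  commands:
    - {"dx": 0, "dy": 0, "dz": 0, "yaw": 0}
    - {"dx": 0, "dy": 0, "dz": 0, "yaw": 0}
    - {"dx": 0, "dy": 0, "dz": 0, "yaw": 0}
    - {"dx": 0, "dy": 0, "dz": 0, "yaw": 0}
    - {"dx": 0, "dy": 0, "dz": 0, "yaw": 0}
  grip: 0.4

```text
t: 3.85
eef_pos: [456.0, -152.5, 63.2]
tcp_rot: [3.14, 0.0, 1.312]
ft_force: [-0.6, -0.2, -0.5]
opening: 0.706
```

Request:
drive_tool:
  commands:
    - {"dx": 0, "dy": 0, "dz": 0, "yaw": 0}
    - {"dx": 0, "dy": 0, "dz": 0, "yaw": 0}
    - {"dx": 0, "dy": 0, "dz": 0, "yaw": 0}
    - {"dx": 0, "dy": 0, "dz": 0, "yaw": 0}
    - {"dx": 0, "dy": 0, "dz": 0, "yaw": 0}
  grip: 0

```text
t: 4.27
eef_pos: [455.7, -152.3, 62.5]
tcp_rot: [3.141, 0.0, 1.312]
ft_force: [-0.2, -0.3, 3.3]
opening: 0.523
```

Request:
drive_tool:
  commands:
    - {"dx": 0, "dy": 0, "dz": 0, "yaw": 0}
    - {"dx": 0, "dy": 0, "dz": 0, "yaw": 0}

```text
t: 4.43
eef_pos: [455.7, -152.4, 62.5]
tcp_rot: [3.141, 0.0, 1.312]
ft_force: [-0.9, 0.2, 3.3]
opening: 0.526
```

Request:
drive_tool:
  commands:
    - {"dx": 0, "dy": 0, "dz": 8, "yaw": 0}
    - {"dx": 0, "dy": 0, "dz": 20, "yaw": 0}
    - {"dx": 0, "dy": 0, "dz": 20, "yaw": 0}
    - {"dx": 0, "dy": 12, "dz": 0, "yaw": 0}
    - {"dx": 0, "dy": 24, "dz": 0, "yaw": 0}

```text
t: 4.85
eef_pos: [456.3, -117.2, 111.4]
tcp_rot: [3.139, 0.001, 1.31]
ft_force: [-0.4, -0.1, -1.8]
opening: 0.528
```

Request:
drive_tool:
  commands:
    - {"dx": -1, "dy": 30, "dz": 0, "yaw": 0}
    - {"dx": -1, "dy": 30, "dz": 0, "yaw": 0}
    - {"dx": -1, "dy": 30, "dz": 0, "yaw": 0}
    - {"dx": 0, "dy": 30, "dz": 0, "yaw": 0}
    - {"dx": 0, "dy": 24, "dz": 0, "yaw": 0}

```text
t: 5.27
eef_pos: [451.8, 29.9, 110.2]
tcp_rot: [-3.141, 0.0, 1.312]
ft_force: [0.2, -0.2, -0.4]
opening: 0.529
```

Request:
drive_tool:
  commands:
    - {"dx": 0, "dy": 15, "dz": 0, "yaw": 0}
    - {"dx": 0, "dy": 8, "dz": -20, "yaw": 0}
    - {"dx": 0, "dy": 0, "dz": -20, "yaw": 0}
    - {"dx": 0, "dy": 0, "dz": 0, "yaw": 0}
    - {"dx": 0, "dy": 0, "dz": 0, "yaw": 0}

```text
t: 5.68
eef_pos: [451.9, 51.0, 70.0]
tcp_rot: [-3.139, 0.001, 1.312]
ft_force: [-0.1, -0.4, -0.6]
opening: 0.526
```

```bash
python3 - <<'E'
from h import *
s=env.state();print(s['eef_pos'],np.degrees(s['tcp_rot']),s['opening'])
a=save('top','top3.png');np.save('top3.npy',a)
b=save('side','side3.png');np.save('side3.npy',b)
E
```

```text
[451.93156742  51.01119522  69.95652471] [-1.79860668e+02  3.39063899e-02  7.51922493e+01] 0.526075487660952
```

View pics/side3.png

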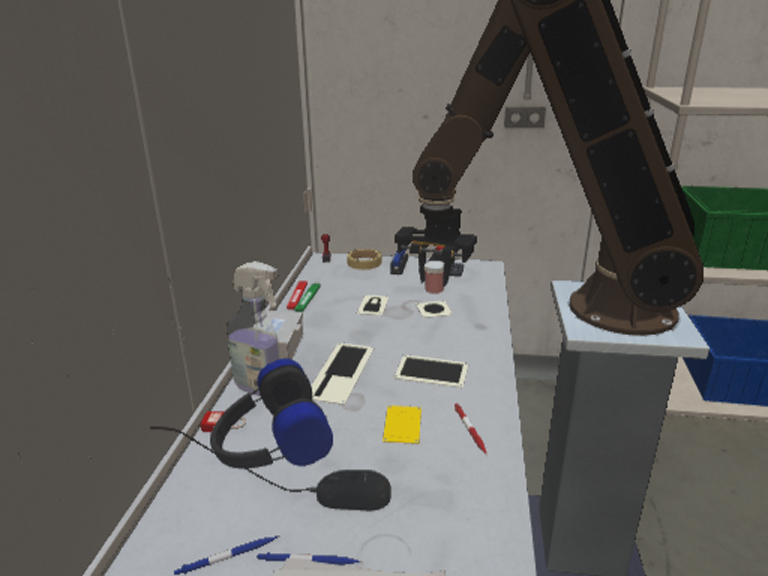

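View pics/top3.png

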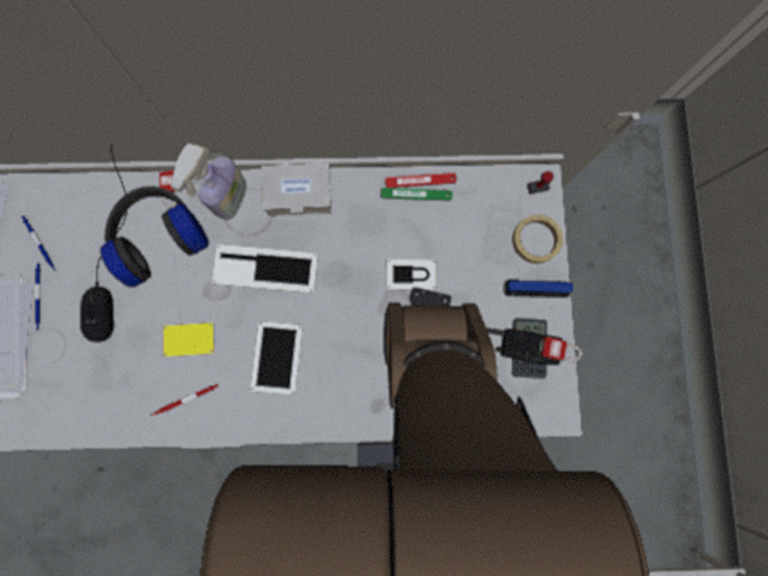

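Request:
drive_tool:
  commands:
    - {"dx": 0.5, "dy": -0.5, "dz": -20, "yaw": 0}
    - {"dx": 0, "dy": 0, "dz": -15, "yaw": 0}
    - {"dx": 0, "dy": 0, "dz": -6, "yaw": 0}
    - {"dx": 0, "dy": 0, "dz": 0, "yaw": 0}
    - {"dx": 0, "dy": 0, "dz": 0, "yaw": 0}

```text
t: 6.2
eef_pos: [453.4, 50.0, 30.1]
tcp_rot: [3.141, -0.0, 1.312]
ft_force: [0.4, 0.3, 0.1]
opening: 0.52
```

Request:
drive_tool:
  commands:
    - {"dx": 0, "dy": 0, "dz": -4, "yaw": 0}
    - {"dx": 0, "dy": 0, "dz": -2, "yaw": 0}
    - {"dx": 0, "dy": 0, "dz": 0, "yaw": 0}
    - {"dx": 0, "dy": 0, "dz": 0, "yaw": 0}

```text
t: 6.53
eef_pos: [453.3, 50.2, 23.7]
tcp_rot: [3.141, -0.0, 1.312]
ft_force: [-1.1, 0.3, -0.1]
opening: 0.525
```

Request:
drive_tool:
  commands:
    - {"dx": -0.5, "dy": 0, "dz": -1, "yaw": 0}
    - {"dx": 0, "dy": 0, "dz": -1, "yaw": 0}
    - {"dx": 0, "dy": 0, "dz": 0, "yaw": 0}
    - {"dx": 0, "dy": 0, "dz": 0, "yaw": 0}

```text
t: 6.87
eef_pos: [452.7, 50.2, 21.4]
tcp_rot: [3.142, 0.0, 1.312]
ft_force: [-0.1, -0.4, -0.8]
opening: 0.525
```

Request:
drive_tool:
  commands:
    - {"dx": 0, "dy": 0, "dz": -0.5, "yaw": 0}
    - {"dx": 0, "dy": 0, "dz": -0.5, "yaw": 0}
    - {"dx": 0, "dy": 0, "dz": 0, "yaw": 0}

```text
t: 7.12
eef_pos: [452.7, 50.2, 20.9]
tcp_rot: [3.141, -0.0, 1.312]
ft_force: [-2.3, 0.8, 10.2]
opening: 0.526
```

Request:
drive_tool:
  commands:
    - {"dx": 0, "dy": 0, "dz": 0.5, "yaw": 0}
    - {"dx": 0, "dy": 0, "dz": 0, "yaw": 0}
    - {"dx": 0, "dy": 0, "dz": 0, "yaw": 0}
    - {"dx": 0, "dy": 0, "dz": 0, "yaw": 0}
    - {"dx": 0, "dy": 0, "dz": 0, "yaw": 0}
  grip: 0.9

```text
t: 7.53
eef_pos: [452.7, 50.2, 20.9]
tcp_rot: [-3.142, 0.0, 1.312]
ft_force: [-0.6, -0.6, -0.6]
opening: 0.815
```

Request:
drive_tool:
  commands:
    - {"dx": 0, "dy": 0, "dz": 20, "yaw": 0}
    - {"dx": 0, "dy": 0, "dz": 30, "yaw": 0}
    - {"dx": 0, "dy": 0, "dz": 30, "yaw": 0}
    - {"dx": 0, "dy": -20, "dz": 30, "yaw": 0}
    - {"dx": 0, "dy": -35, "dz": 0, "yaw": 0}

```text
t: 7.95
eef_pos: [454.4, -4.0, 135.3]
tcp_rot: [3.135, -0.001, 1.315]
ft_force: [1.3, -0.5, 0.7]
opening: 0.903
```

Request:
drive_tool:
  commands:
    - {"dx": -2, "dy": -35, "dz": 0, "yaw": 0}
    - {"dx": -2, "dy": -35, "dz": 0, "yaw": 0}
    - {"dx": -2, "dy": -35, "dz": 0, "yaw": 0}
    - {"dx": -2, "dy": -35, "dz": 0, "yaw": 0}
    - {"dx": -2, "dy": -35, "dz": 0, "yaw": 0}

```text
t: 8.37
eef_pos: [442.2, -181.5, 131.0]
tcp_rot: [3.142, 0.0, 1.312]
ft_force: [-0.3, -0.4, 0.1]
opening: 0.904
```

```bash
python3 - <<'E'
from h import *
s=env.state();print(s['eef_pos'],np.degrees(s['tcp_rot']),s['opening'])
a=save('top','top4.png');np.save('top4.npy',a)
b=save('side','side4.png');np.save('side4.npy',b)
g=a.min(2).astype(float)
fit(a,'top',(452.3,50.5,0),[(disc(50),69)],yawfix=True,margin=2)
fit(a,'top',(452.3,50.5,D(20)),[(rect(74,74),3)],yawfix=True,margin=2)
E
```

```text
[ 442.2074227  -181.54600633  130.9721958 ] [1.79995373e+02 4.03164969e-04 7.51628945e+01] 0.9035818288839872
top x,y [449.6  56.9] yaw deg 0.0 rms 21.6 of 23.4 [[179.0, 182.0, 188.0], [-19.0, -18.0, -18.0]]
top x,y [452.1  50.4] yaw deg 20.0 rms 15.1 of 20.1 [[149.0, 151.0, 156.0], [26.0, 27.0, 29.0]]
```

View pics/top4.png

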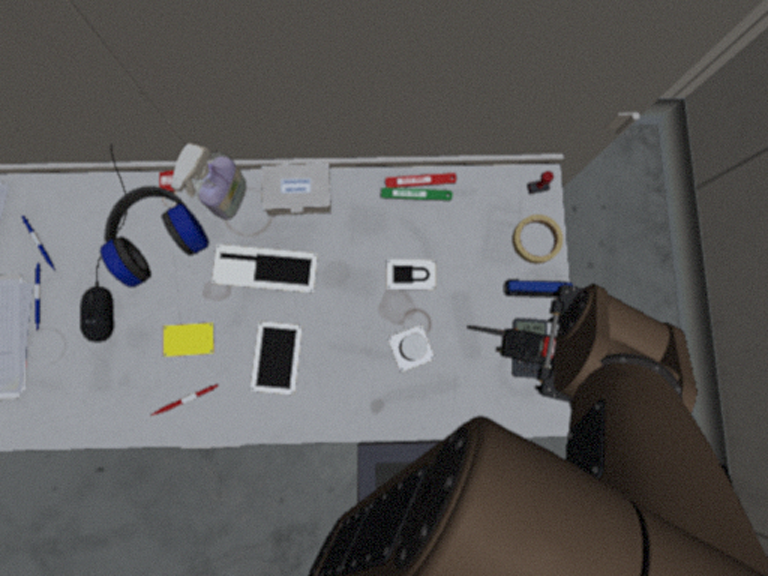

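```bash
cat > m5.py <<'E'
from h import *
im=np.load('top3.npy').astype(float)
red=(im[:,:,0]>1.6*im[:,:,1])&(im[:,:,0]>80)
red[:,:350]=0;red[:200]=0
body=cv2.morphologyEx(red.astype(np.uint8),cv2.MORPH_CLOSE,np.ones((9,9)))*100.
x=fit(body,'top',(443,-216,D(-105)),[(rect(42,38),64.5)],margin=4)
g=im.mean(2)
o=cv2.resize(np.load('top3.npy')[195:265,290:395,::-1],None,fx=7,fy=7,interpolation=cv2.INTER_CUBIC)
def dr(P,c): 
    q=((proj('top',P)-[290,195]+.5)*7).astype(int); cv2.polylines(o,[q],True,c,1)
def T(p,x,y,a,z): 
    R=np.array([[np.cos(a),np.sin(a)],[-np.sin(a),np.cos(a)]]);return np.c_[p@R+[x,y],np.full(len(p),z)]
dr(T(rect(42,38),*x,64.5),(255,255,0))
dr(T(rect(56,113),450,-172,D(167),44.5),(0,255,0))
cv2.imwrite('pics/ov3.png',o)
b=np.load('side4.npy');cv2.imwrite('pics/s4.png',cv2.resize(b[120:220,220:340,::-1],None,fx=6,fy=6,interpolation=cv2.INTER_CUBIC))
E
python3 m5.py
```

```text
top x,y [ 442.9 -216.1] yaw deg -104.8 rms 11.8 of 44.8 [[-2.0], [105.0]]
```

View pics/ov3.png

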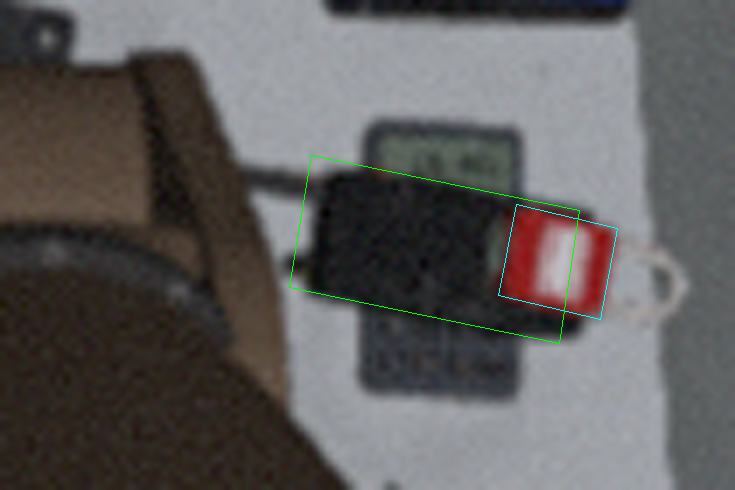

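View pics/s4.png

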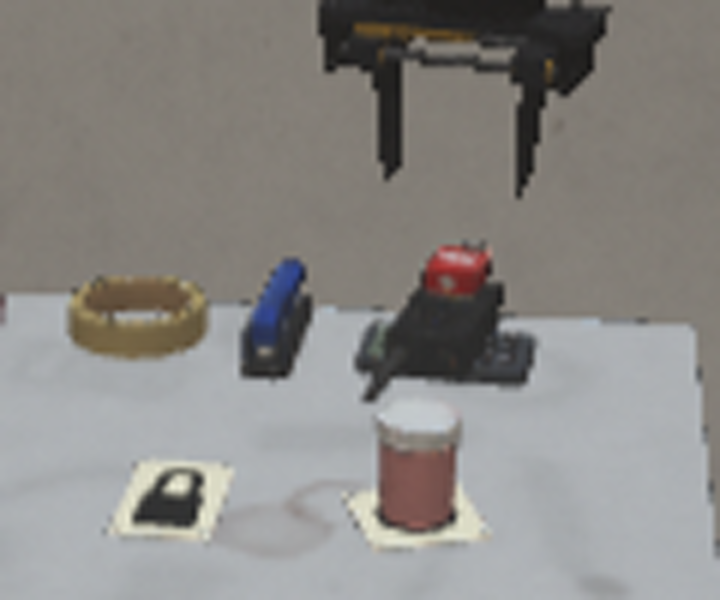

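Request:
drive_tool:
  commands:
    - {"dx": 0.5, "dy": -34.5, "dz": 0, "yaw": 0}
    - {"dx": 0, "dy": 0, "dz": -30, "yaw": 0}
    - {"dx": 0, "dy": 0, "dz": -30, "yaw": 0}
    - {"dx": 0, "dy": 0, "dz": -15, "yaw": 0}
    - {"dx": 0, "dy": 0, "dz": 0, "yaw": 0}
  grip: 0.7

```text
t: 8.88
eef_pos: [441.9, -213.1, 53.3]
tcp_rot: [-3.137, -0.002, 1.312]
ft_force: [0.3, 0.3, -0.1]
opening: 0.705
```

Request:
drive_tool:
  commands:
    - {"dx": 0, "dy": 0, "dz": 0, "yaw": 0}
    - {"dx": 0, "dy": 0, "dz": 0, "yaw": 0}
    - {"dx": 0, "dy": 0, "dz": 0, "yaw": 0}

```text
t: 9.13
eef_pos: [443.8, -214.3, 57.1]
tcp_rot: [3.14, 0.001, 1.312]
ft_force: [0.4, -0.0, 0.2]
opening: 0.698
```

Request:
drive_tool:
  commands:
    - {"dx": -0.5, "dy": -2, "dz": -5, "yaw": 0}
    - {"dx": 0, "dy": 0, "dz": -4, "yaw": 0}
    - {"dx": 0, "dy": 0, "dz": 0, "yaw": 0}
    - {"dx": 0, "dy": 0, "dz": 0, "yaw": 0}
    - {"dx": 0, "dy": 0, "dz": 0, "yaw": 0}

```text
t: 9.55
eef_pos: [442.7, -216.3, 47.0]
tcp_rot: [3.142, -0.0, 1.312]
ft_force: [0.1, 0.4, -0.2]
opening: 0.698
```

Request:
drive_tool:
  commands:
    - {"dx": 0, "dy": 0, "dz": 0, "yaw": 0}
    - {"dx": 0, "dy": 0, "dz": 0, "yaw": 0}
    - {"dx": 0, "dy": 0, "dz": 0, "yaw": 0}
    - {"dx": 0, "dy": 0, "dz": 0, "yaw": 0}
    - {"dx": 0, "dy": 0, "dz": 0, "yaw": 0}
  grip: 0

```text
t: 9.97
eef_pos: [442.7, -216.3, 47.0]
tcp_rot: [3.142, -0.0, 1.312]
ft_force: [-1.3, -0.7, 1.0]
opening: 0.399
```

Request:
drive_tool:
  commands:
    - {"dx": 0, "dy": 0, "dz": 0, "yaw": 0}
    - {"dx": 0, "dy": 0, "dz": 0, "yaw": 0}
    - {"dx": 0, "dy": 0, "dz": 0, "yaw": 0}
    - {"dx": 0, "dy": 0, "dz": 0, "yaw": 0}
    - {"dx": 0, "dy": 0, "dz": 0, "yaw": 0}

```text
t: 10.38
eef_pos: [442.7, -216.3, 47.0]
tcp_rot: [3.142, -0.0, 1.312]
ft_force: [-0.0, 0.8, 0.9]
opening: 0.402
```

Request:
drive_tool:
  commands:
    - {"dx": 0, "dy": 0, "dz": 8, "yaw": 0}
    - {"dx": 0, "dy": 0, "dz": 20, "yaw": 0}
    - {"dx": 0, "dy": 0, "dz": 20, "yaw": 0}
    - {"dx": 8, "dy": 14, "dz": 0, "yaw": 1.3}
    - {"dx": 16, "dy": 28, "dz": 0, "yaw": 1.3}

```text
t: 10.8
eef_pos: [466.8, -175.9, 96.6]
tcp_rot: [3.139, 0.001, 1.355]
ft_force: [0.1, -0.1, -0.8]
opening: 0.397
```

Request:
drive_tool:
  commands:
    - {"dx": 16, "dy": 28, "dz": 0, "yaw": 1.3}
    - {"dx": 16, "dy": 28, "dz": 0, "yaw": 1.3}
    - {"dx": 16, "dy": 28, "dz": 0, "yaw": 1.3}
    - {"dx": 16, "dy": 28, "dz": 0, "yaw": 1.3}
    - {"dx": 16, "dy": 28, "dz": 0, "yaw": 1.3}

```text
t: 11.22
eef_pos: [547.3, -32.8, 95.5]
tcp_rot: [3.141, 0.0, 1.472]
ft_force: [0.5, -1.2, -0.8]
opening: 0.401
```

Request:
drive_tool:
  commands:
    - {"dx": 16, "dy": 28, "dz": 0, "yaw": 1.3}
    - {"dx": 16, "dy": 28, "dz": 0, "yaw": 1.3}
    - {"dx": 16, "dy": 28, "dz": 0, "yaw": 1.3}
    - {"dx": 8, "dy": 12, "dz": -20, "yaw": 1}
    - {"dx": 0, "dy": 0, "dz": -20, "yaw": 0}

```text
t: 11.63
eef_pos: [604.7, 64.5, 55.7]
tcp_rot: [3.138, -0.0, 1.56]
ft_force: [-0.3, -0.4, -1.4]
opening: 0.398
```

Request:
drive_tool:
  commands:
    - {"dx": 0, "dy": 0, "dz": -10, "yaw": 0}
    - {"dx": 0, "dy": 0, "dz": 0, "yaw": 0}
    - {"dx": 0, "dy": 0, "dz": 0, "yaw": 0}

```text
t: 11.88
eef_pos: [602.4, 61.2, 45.1]
tcp_rot: [-3.141, 0.0, 1.556]
ft_force: [0.4, -0.7, -0.7]
opening: 0.395
```

Request:
drive_tool:
  commands:
    - {"dx": 0, "dy": 0.8, "dz": -18, "yaw": -1.2}
    - {"dx": 0, "dy": 0, "dz": -12, "yaw": 0}
    - {"dx": 0, "dy": 0, "dz": -5, "yaw": 0}
    - {"dx": 0, "dy": 0, "dz": -2, "yaw": 0}
    - {"dx": 0, "dy": 0, "dz": 0, "yaw": 0}

```text
t: 12.3
eef_pos: [602.7, 62.2, 8.0]
tcp_rot: [-3.141, 0.0, 1.535]
ft_force: [0.2, -0.3, -1.3]
opening: 0.397
```

Request:
drive_tool:
  commands:
    - {"dx": 0, "dy": 0, "dz": 0, "yaw": 0}
    - {"dx": 0, "dy": 0, "dz": 0, "yaw": 0}

```text
t: 12.47
eef_pos: [603.0, 62.4, 8.6]
tcp_rot: [3.141, -0.0, 1.535]
ft_force: [0.1, -0.1, -1.7]
opening: 0.398
```

```bash
python3 - <<'E'
from h import *
s=env.state();print(s['eef_pos'],np.degrees(s['tcp_rot']),s['opening'])
b=save('side','side5.png')
a=save('top','top5.png')
cv2.imwrite('pics/s5.png',cv2.resize(b[150:230,200:310,::-1],None,fx=6,fy=6,interpolation=cv2.INTER_CUBIC))
cv2.imwrite('pics/t5.png',cv2.resize(a[150:240,240:340,::-1],None,fx=6,fy=6,interpolation=cv2.INTER_CUBIC))
E
```

```text
[603.04622608  62.39072708   8.61204692] [ 1.79940144e+02 -1.59763676e-03  8.79712551e+01] 0.39778131926353033
```

View pics/s5.png

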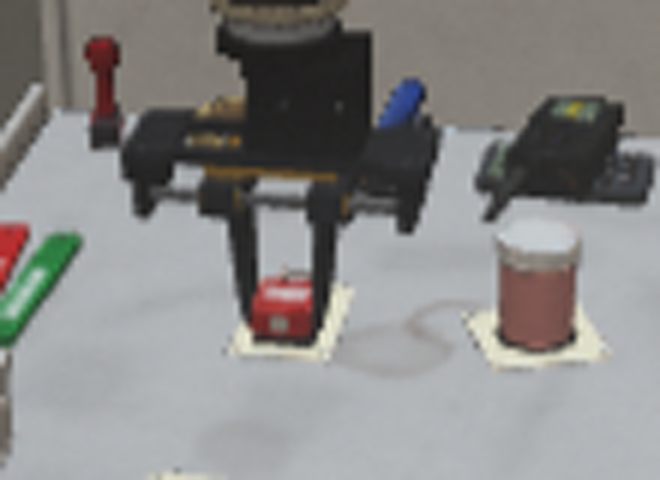

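View pics/t5.png

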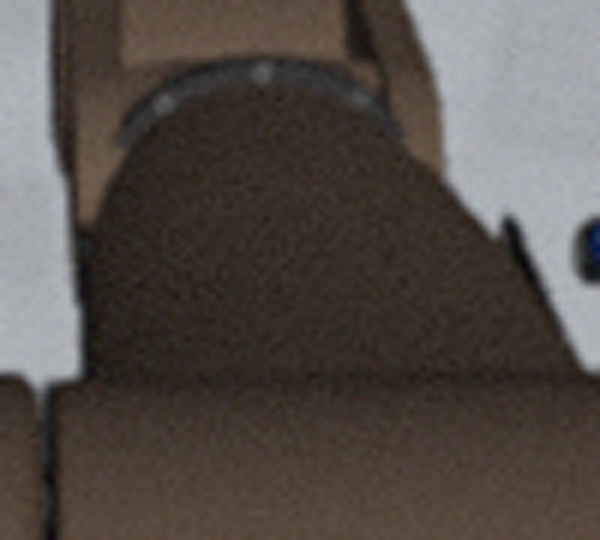

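Request:
drive_tool:
  commands:
    - {"dx": -0.6, "dy": 0, "dz": -1.5, "yaw": 0}
    - {"dx": 0, "dy": 0, "dz": -1, "yaw": 0}
    - {"dx": 0, "dy": 0, "dz": 0, "yaw": 0}
    - {"dx": 0, "dy": 0, "dz": 0, "yaw": 0}

```text
t: 12.9
eef_pos: [602.1, 62.5, 5.5]
tcp_rot: [3.142, 0.0, 1.535]
ft_force: [0.1, 0.2, 0.1]
opening: 0.397
```

Request:
drive_tool:
  commands:
    - {"dx": 0, "dy": 0, "dz": -0.7, "yaw": 0}
    - {"dx": 0, "dy": 0, "dz": 0, "yaw": 0}
    - {"dx": 0, "dy": 0, "dz": 0, "yaw": 0}

```text
t: 13.15
eef_pos: [602.1, 62.5, 5.5]
tcp_rot: [3.141, -0.0, 1.535]
ft_force: [-3.3, -0.3, 9.3]
opening: 0.402
```

Request:
drive_tool:
  commands:
    - {"dx": 0, "dy": 0, "dz": 0.5, "yaw": 0}
    - {"dx": 0, "dy": 0, "dz": 0, "yaw": 0}
    - {"dx": 0, "dy": 0, "dz": 0, "yaw": 0}
    - {"dx": 0, "dy": 0, "dz": 0, "yaw": 0}
    - {"dx": 0, "dy": 0, "dz": 0, "yaw": 0}
  grip: 0.65

```text
t: 13.57
eef_pos: [602.1, 62.4, 5.1]
tcp_rot: [-3.142, -0.0, 1.535]
ft_force: [0.2, 0.6, -0.4]
opening: 0.638
```

Request:
drive_tool:
  commands:
    - {"dx": 0, "dy": 0, "dz": 15, "yaw": 0}
    - {"dx": 0, "dy": 0, "dz": 30, "yaw": 0}
    - {"dx": 0, "dy": 0, "dz": 30, "yaw": 0}
    - {"dx": -10, "dy": -15, "dz": 20, "yaw": -1.3}
    - {"dx": -20, "dy": -30, "dz": 0, "yaw": -1.3}

```text
t: 13.98
eef_pos: [574.8, 18.7, 104.1]
tcp_rot: [3.134, -0.0, 1.492]
ft_force: [0.2, -0.7, 0.2]
opening: 0.651
```

```bash
cat > m6.py <<'E'
from h import *
a=cv2.imread('pics/top5.png'); 
E
python3 - <<'E'
from h import *
s=env.state();print(s['eef_pos'],np.degrees(s['tcp_rot']),s['opening'])
a=save('top','top6.png');np.save('top6.npy',a)
o=cv2.resize(a[195:265,290:395,::-1],None,fx=7,fy=7,interpolation=cv2.INTER_CUBIC)
cv2.imwrite('pics/t6.png',o)
E
```

```text
[574.80958528  18.73477397 104.05265642] [ 1.79562503e+02 -1.51212720e-02  8.54764070e+01] 0.6512145104682635
```

View pics/t6.png

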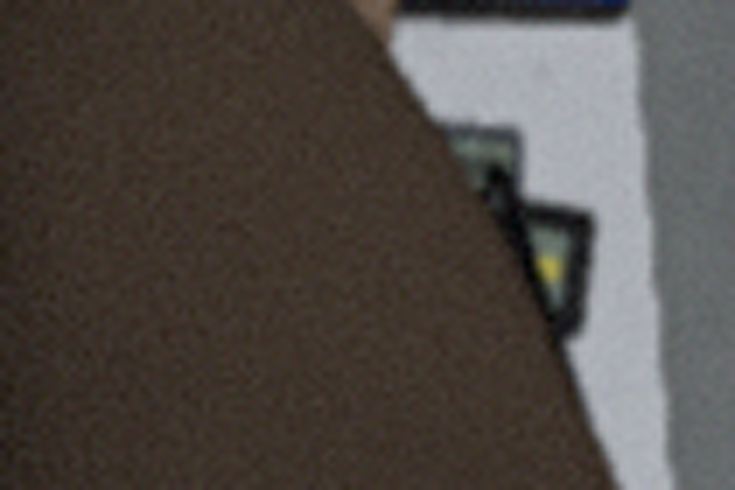

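```bash
python3 - <<'E'
from h import *
a=cv2.imread('pics/top5.png')
cv2.imwrite('pics/t5b.png',cv2.resize(a[292:398,435:593],None,fx=4.66,fy=4.66,interpolation=cv2.INTER_CUBIC))
E
```

```text
(no output)
```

View pics/t5b.png

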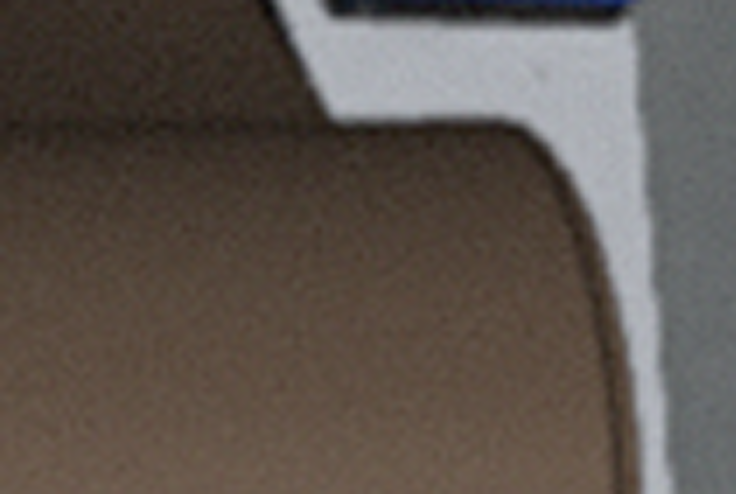

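Request:
drive_tool:
  commands:
    - {"dx": -5, "dy": 30, "dz": 10, "yaw": -1}
    - {"dx": -5, "dy": 38, "dz": 10, "yaw": -1}
    - {"dx": -5, "dy": 38, "dz": 0, "yaw": -1}
    - {"dx": 0, "dy": 38, "dz": 0, "yaw": -1}
    - {"dx": 0, "dy": 38, "dz": 0, "yaw": -1}

```text
t: 14.45
eef_pos: [556.6, 201.0, 120.5]
tcp_rot: [3.141, -0.0, 1.401]
ft_force: [1.2, -0.4, -0.4]
opening: 0.647
```

Request:
drive_tool:
  commands:
    - {"dx": 0, "dy": 38, "dz": 0, "yaw": -1}
    - {"dx": 0, "dy": 20, "dz": 0, "yaw": -1}
    - {"dx": 0, "dy": 0, "dz": 0, "yaw": 0}

```text
t: 14.7
eef_pos: [556.6, 261.2, 119.9]
tcp_rot: [3.141, -0.001, 1.37]
ft_force: [0.0, -0.8, 0.4]
opening: 0.653
```

```bash
python3 - <<'E'
from h import *
s=env.state();print(s['eef_pos'],np.degrees(s['tcp_rot']),s['opening'])
a=save('top','top7.png');np.save('top7.npy',a)
o=cv2.resize(a[195:265,290:395,::-1],None,fx=7,fy=7,interpolation=cv2.INTER_CUBIC)
cv2.imwrite('pics/t7.png',o)
for d in env.trace('radio','top')[:1]+env.trace('padlock','top')[:1]:
    m=np.array(d['pixels']);ys,xs=np.nonzero(m);print(d['conf'],d['pixel'],len(xs))
    Q=up('top',np.c_[xs,ys],44.5)[:,:2].astype(np.float32);print(cv2.minAreaRect(Q))
    np.save('rm.npy',m) if d['pixel'][0]>300 else 0
E
```

```text
[556.55033388 261.15774577 119.92119121] [ 1.79989208e+02 -3.08582087e-02  7.85171900e+01] 0.6526562132889682
0.85 [351.7, 230.3] 793
((452.1108093261719, -161.1921844482422), (150.6148681640625, 57.607364654541016), 77.36298370361328)
0.75 [269.8, 183.1] 240
((596.1866455078125, 48.25614929199219), (71.03990173339844, 35.95927429199219), 88.80876922607422)
```

View pics/t7.png

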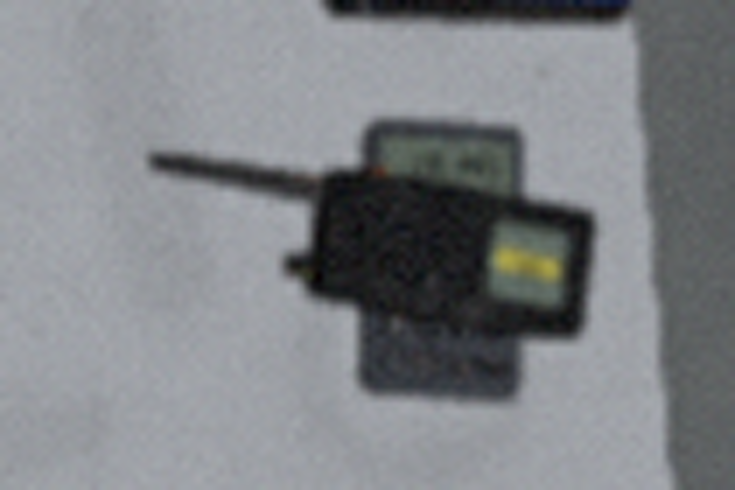

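View pics/top7.png

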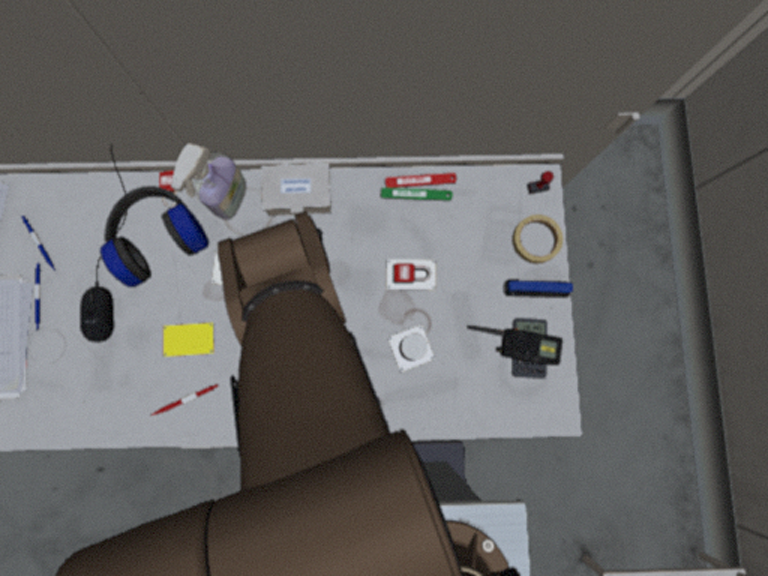

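```bash
cat > m7.py <<'E'
from h import *
def T(p,x,z): 
    a=x[2];R=np.array([[np.cos(a),np.sin(a)],[-np.sin(a),np.cos(a)]]);return np.c_[p@R+x[:2],np.full(len(p),z)]
def hullfit(mask,cam,x0,poly,z0,z1,S=6,pad=6):
    mask=mask.astype(float); ys,xs=np.nonzero(mask)
    c0,c1,r0,r1=xs.min()-pad,xs.max()+pad,ys.min()-pad,ys.max()+pad
    Y=mask[r0:r1,c0:c1]
    def cost(v):
        x=np.array([v[0],v[1],v[2]/50])
        q=np.vstack([proj(cam,T(poly,x,z0)),proj(cam,T(poly,x,z1))]).astype(np.float32)
        q=cv2.convexHull(q)[:,0]; q=(q-[c0,r0]+.5)*S-.5
        l=np.zeros(((r1-r0)*S,(c1-c0)*S),np.uint8); cv2.fillPoly(l,[np.round(q*256).astype(np.int32)],1,shift=8)
        m=cv2.resize(l.astype(np.float32),(c1-c0,r1-r0),interpolation=cv2.INTER_AREA)
        return ((m-Y)**2).sum()
    v0=np.array([x0[0],x0[1],x0[2]*50])
    for k in(8,4):
        res=minimize(cost,v0,method='Nelder-Mead',options=dict(initial_simplex=np.vstack([v0]+[v0+np.eye(3)[i]*k for i in range(3)]),xatol=.02,fatol=1e-3));v0=res.x
    print(cam,res.x[:2].round(1),round(np.degrees(res.x[2]/50),2),'cost',round(res.fun,1),'n',mask.sum())
    return np.array([res.x[0],res.x[1],res.x[2]/50])
if __name__=='__main__':
    m=np.load('rm.npy').astype(np.uint8); m2=cv2.morphologyEx(m,cv2.MORPH_OPEN,np.ones((9,9)))
    x=hullfit(m2,'top',(450,-175,D(167)),rect(56,113),12.5,44.5)
    xx=fit(np.load('top7.npy').max(2),'top',x,[(rect(56,113),44.5)],margin=0)
    o=cv2.resize(np.load('top7.npy')[195:265,290:395,::-1],None,fx=7,fy=7,interpolation=cv2.INTER_CUBIC)
    for z,c in((12.5,(0,255,255)),(44.5,(0,255,0))):
        q=((proj('top',T(rect(56,113),x,z))-[290,195]+.5)*7).astype(int); cv2.polylines(o,[q],True,c,1)
    cv2.imwrite('pics/ov7.png',o)
E
python3 m7.py
```

```text
top [ 449.1 -180.6] 169.13 cost 76.0 n 747.0
top x,y [ 447.4 -177.7] yaw deg 169.0 rms 36.6 of 48.2 [[118.0], [-73.0]]
```

View pics/ov7.png

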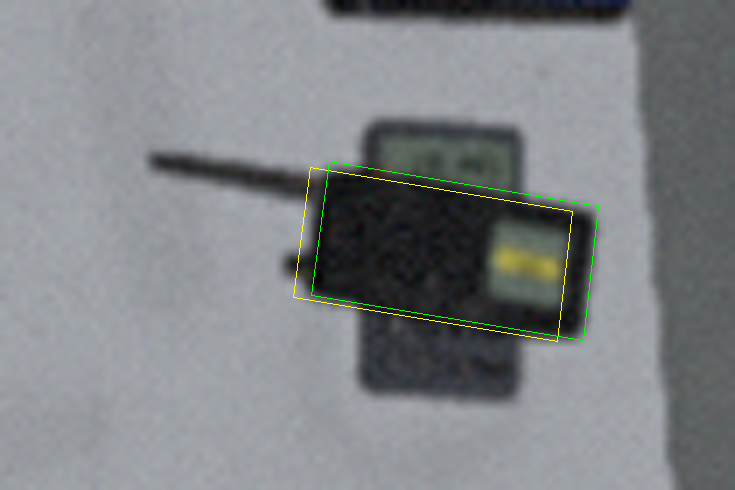

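Request:
drive_tool:
  commands:
    - {"dx": -4, "dy": -20, "dz": 0, "yaw": 0.5}
    - {"dx": -8, "dy": -35, "dz": 0, "yaw": 0}
    - {"dx": -9, "dy": -35, "dz": 0, "yaw": 0}
    - {"dx": -9, "dy": -35, "dz": 0, "yaw": 0}
    - {"dx": -9, "dy": -35, "dz": 0, "yaw": 0}
  grip: 1

```text
t: 15.27
eef_pos: [517.2, 94.7, 120.3]
tcp_rot: [-3.142, 0.0, 1.375]
ft_force: [1.2, 0.8, 0.6]
opening: 0.941
```

Request:
drive_tool:
  commands:
    - {"dx": -9, "dy": -35, "dz": 0, "yaw": 0}
    - {"dx": -9, "dy": -35, "dz": 0, "yaw": 0}
    - {"dx": -9, "dy": -35, "dz": 0, "yaw": 0}
    - {"dx": -9, "dy": -35, "dz": 0, "yaw": 0}
    - {"dx": -9, "dy": -35, "dz": 0, "yaw": 0}

```text
t: 15.68
eef_pos: [471.7, -80.3, 120.4]
tcp_rot: [3.141, 0.0, 1.375]
ft_force: [2.2, 0.6, 1.1]
opening: 1.001
```

Request:
drive_tool:
  commands:
    - {"dx": -9, "dy": -35, "dz": 0, "yaw": 0}
    - {"dx": -9, "dy": -35, "dz": 0, "yaw": 0}
    - {"dx": -6, "dy": -30, "dz": 0, "yaw": 0}
    - {"dx": 0, "dy": 0, "dz": -10, "yaw": 0}
    - {"dx": 0, "dy": 0, "dz": 0, "yaw": 0}

```text
t: 16.1
eef_pos: [447.4, -179.8, 109.4]
tcp_rot: [-3.14, -0.0, 1.372]
ft_force: [-0.6, 0.5, -0.3]
opening: 0.997
```

Request:
drive_tool:
  commands:
    - {"dx": 0.5, "dy": 0, "dz": -25, "yaw": 0.4}
    - {"dx": 0, "dy": 0, "dz": -30, "yaw": 0}
    - {"dx": 0, "dy": 0, "dz": -20, "yaw": 0}
    - {"dx": 0, "dy": 0, "dz": -10, "yaw": 0}
    - {"dx": 0, "dy": 0, "dz": 0, "yaw": 0}

```text
t: 16.52
eef_pos: [448.6, -177.0, 23.9]
tcp_rot: [-3.138, -0.001, 1.383]
ft_force: [0.3, -1.2, 0.1]
opening: 1.001
```

Request:
drive_tool:
  commands:
    - {"dx": 0, "dy": 0, "dz": 0, "yaw": 0}
    - {"dx": 0, "dy": 0, "dz": 0, "yaw": 0}

```text
t: 16.68
eef_pos: [450.0, -177.7, 26.3]
tcp_rot: [3.14, 0.0, 1.384]
ft_force: [-0.2, 0.4, 0.6]
opening: 1.002
```

Request:
drive_tool:
  commands:
    - {"dx": -1, "dy": -2, "dz": -6, "yaw": 0}
    - {"dx": 0, "dy": 0, "dz": -4, "yaw": 0}
    - {"dx": 0, "dy": 0, "dz": 0, "yaw": 0}
    - {"dx": 0, "dy": 0, "dz": 0, "yaw": 0}

```text
t: 17.02
eef_pos: [448.5, -179.5, 15.3]
tcp_rot: [-3.142, -0.0, 1.383]
ft_force: [-0.7, -0.2, 0.4]
opening: 1.003
```

Request:
drive_tool:
  commands:
    - {"dx": 0, "dy": 0, "dz": 0, "yaw": 0}
    - {"dx": 0, "dy": 0, "dz": 0, "yaw": 0}
    - {"dx": 0, "dy": 0, "dz": 0, "yaw": 0}
    - {"dx": 0, "dy": 0, "dz": 0, "yaw": 0}
    - {"dx": 0, "dy": 0, "dz": 0, "yaw": 0}
  grip: 0.62

```text
t: 17.43
eef_pos: [448.6, -179.5, 15.3]
tcp_rot: [3.141, 0.0, 1.384]
ft_force: [-0.2, -0.3, 0.3]
opening: 0.703
```

Request:
drive_tool:
  commands:
    - {"dx": 0, "dy": 0, "dz": 0, "yaw": 0}
    - {"dx": 0, "dy": 0, "dz": 0, "yaw": 0}
    - {"dx": 0, "dy": 0, "dz": 0, "yaw": 0}
    - {"dx": 0, "dy": 0, "dz": 0, "yaw": 0}
    - {"dx": 0, "dy": 0, "dz": 0, "yaw": 0}
  grip: 0

```text
t: 17.85
eef_pos: [448.5, -179.5, 15.3]
tcp_rot: [-3.141, -0.0, 1.384]
ft_force: [-1.4, -0.2, 1.2]
opening: 0.589
```

Request:
drive_tool:
  commands:
    - {"dx": 0, "dy": 0, "dz": 6, "yaw": 0}
    - {"dx": 0, "dy": 0, "dz": 14, "yaw": 0}
    - {"dx": 0, "dy": 0, "dz": 25, "yaw": 0}
    - {"dx": 0, "dy": 0, "dz": 30, "yaw": 0}
    - {"dx": 0, "dy": 0, "dz": 25, "yaw": 0}

```text
t: 18.27
eef_pos: [448.5, -179.4, 116.9]
tcp_rot: [3.142, -0.0, 1.383]
ft_force: [0.8, -0.3, -1.7]
opening: 0.586
```

Request:
drive_tool:
  commands:
    - {"dx": 0, "dy": 0, "dz": 8, "yaw": 0}
    - {"dx": 5, "dy": 14, "dz": 0, "yaw": 0.3}
    - {"dx": 9, "dy": 26, "dz": 0, "yaw": 0.3}
    - {"dx": 11, "dy": 32, "dz": 0, "yaw": 0.3}
    - {"dx": 11, "dy": 32, "dz": 0, "yaw": 0.3}

```text
t: 18.68
eef_pos: [484.6, -74.6, 122.8]
tcp_rot: [-3.141, -0.0, 1.403]
ft_force: [0.6, 0.0, -2.9]
opening: 0.587
```

Request:
drive_tool:
  commands:
    - {"dx": 11, "dy": 32, "dz": 0, "yaw": 0.3}
    - {"dx": 11, "dy": 32, "dz": 0, "yaw": 0.3}
    - {"dx": 11, "dy": 32, "dz": 0, "yaw": 0.3}
    - {"dx": 11, "dy": 32, "dz": 0, "yaw": 0.3}
    - {"dx": 11, "dy": 32, "dz": 0, "yaw": 0.3}

```text
t: 19.1
eef_pos: [539.6, 86.2, 122.5]
tcp_rot: [-3.141, 0.0, 1.431]
ft_force: [0.7, -0.7, -3.0]
opening: 0.587
```

Request:
drive_tool:
  commands:
    - {"dx": 11, "dy": 32, "dz": 0, "yaw": 0.3}
    - {"dx": 11, "dy": 32, "dz": 0, "yaw": 0.3}
    - {"dx": 11, "dy": 32, "dz": 0, "yaw": 0.3}
    - {"dx": 11, "dy": 32, "dz": 0, "yaw": 0.3}
    - {"dx": 11, "dy": 32, "dz": 0, "yaw": 0.3}

```text
t: 19.52
eef_pos: [594.5, 246.1, 122.3]
tcp_rot: [-3.141, 0.0, 1.457]
ft_force: [1.3, -0.2, -1.3]
opening: 0.59
```

Request:
drive_tool:
  commands:
    - {"dx": 10, "dy": 28, "dz": 0, "yaw": 0}
    - {"dx": 5, "dy": 14, "dz": 0, "yaw": 0}
    - {"dx": 0, "dy": 0, "dz": -20, "yaw": 0}
    - {"dx": 0, "dy": 0, "dz": 0, "yaw": 0}
    - {"dx": 0, "dy": 0, "dz": 0, "yaw": 0}

```text
t: 19.93
eef_pos: [608.6, 286.1, 101.6]
tcp_rot: [-3.139, 0.002, 1.457]
ft_force: [0.2, -0.1, -1.5]
opening: 0.589
```

```bash
python3 - <<'E'
from h import *
s=env.state();print(s['eef_pos'],np.degrees(s['tcp_rot']),s['opening'])
a=save('top','top8.png');np.save('top8.npy',a)
b=save('side','side8.png');np.save('side8.npy',b)
E
```

```text
[608.6119885  286.10165163 101.62701365] [-1.79824093e+02  9.16695527e-02  8.34760821e+01] 0.5885234632986828
```

View pics/side8.png

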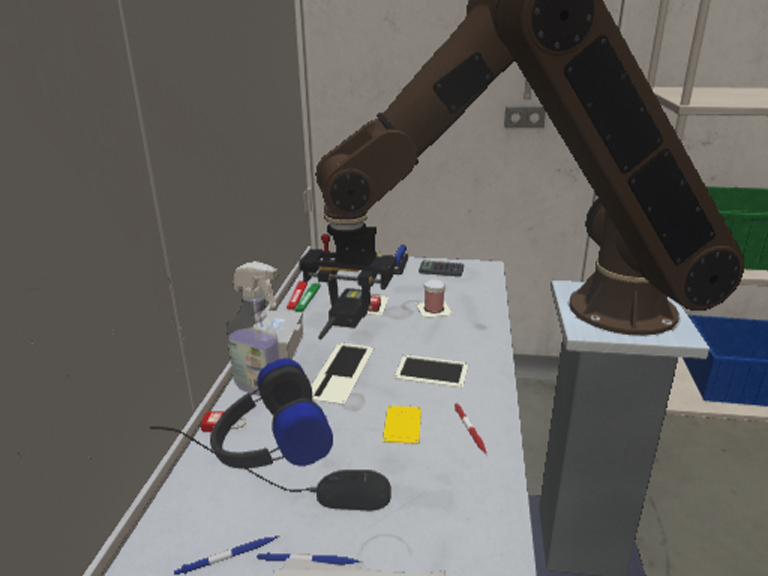

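View pics/top8.png

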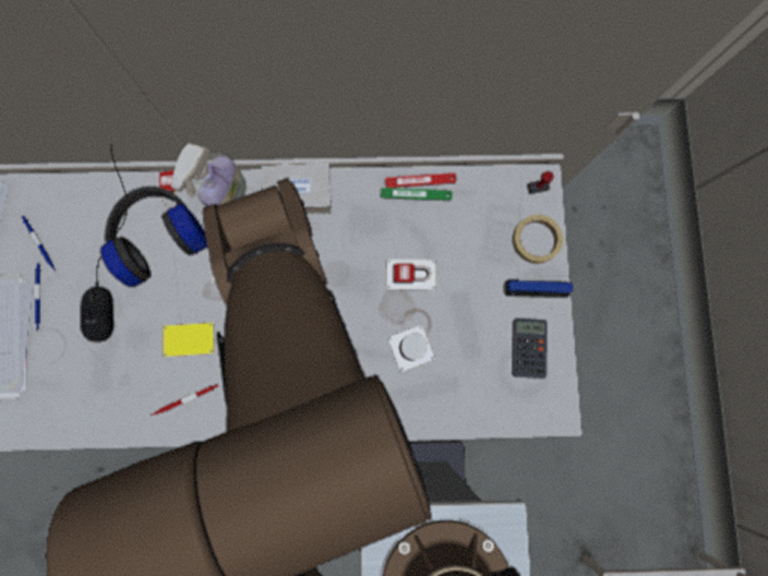

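Request:
drive_tool:
  commands:
    - {"dx": 4, "dy": 12, "dz": 0, "yaw": 0}
    - {"dx": 4, "dy": 10, "dz": -15, "yaw": 0}
    - {"dx": 0, "dy": 0, "dz": -25, "yaw": 0}
    - {"dx": 0, "dy": 0, "dz": -25, "yaw": 0}
    - {"dx": 0, "dy": 0, "dz": -10, "yaw": 0}

```text
t: 20.45
eef_pos: [616.9, 308.4, 25.9]
tcp_rot: [-3.139, 0.001, 1.457]
ft_force: [-0.5, -0.9, -2.0]
opening: 0.591
```

Request:
drive_tool:
  commands:
    - {"dx": 0, "dy": 0, "dz": 0, "yaw": 0}
    - {"dx": 0, "dy": 0, "dz": 0, "yaw": 0}
    - {"dx": 0, "dy": 0, "dz": 0, "yaw": 0}

```text
t: 20.7
eef_pos: [618.5, 308.8, 30.0]
tcp_rot: [3.139, -0.001, 1.457]
ft_force: [0.4, 0.7, -1.4]
opening: 0.587
```

```bash
python3 - <<'E'
from h import *
s=env.state();print(s['eef_pos'],np.degrees(s['tcp_rot']),s['opening'])
b=save('side','side9.png');np.save('side9.npy',b)
cv2.imwrite('pics/s9.png',cv2.resize(b[170:280,180:290,::-1],None,fx=5.4,fy=5.4,interpolation=cv2.INTER_CUBIC))
E
```

```text
[618.49317089 308.78829456  29.96753978] [ 1.79878073e+02 -6.24467337e-02  8.34530444e+01] 0.5868281358176048
```

View pics/s9.png

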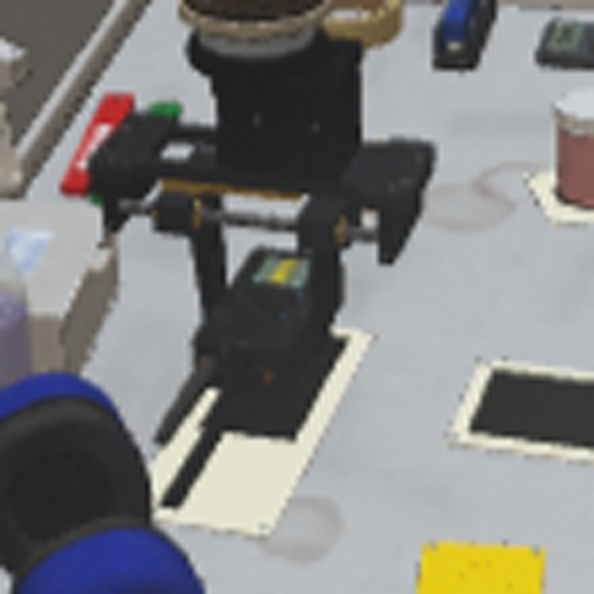

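Request:
drive_tool:
  commands:
    - {"dx": -0.8, "dy": -0.4, "dz": -10, "yaw": 0}
    - {"dx": 0, "dy": 0, "dz": -7, "yaw": 0}
    - {"dx": 0, "dy": 0, "dz": -4, "yaw": 0}
    - {"dx": 0, "dy": 0, "dz": 0, "yaw": 0}
    - {"dx": 0, "dy": 0, "dz": 0, "yaw": 0}

```text
t: 21.17
eef_pos: [616.7, 308.0, 6.9]
tcp_rot: [-3.141, 0.0, 1.457]
ft_force: [0.1, -0.5, -2.1]
opening: 0.589
```

Request:
drive_tool:
  commands:
    - {"dx": 0, "dy": 0, "dz": -1, "yaw": 0}
    - {"dx": 0, "dy": 0, "dz": -1, "yaw": 0}
    - {"dx": 0, "dy": 0, "dz": 0, "yaw": 0}
    - {"dx": 0, "dy": 0, "dz": 0, "yaw": 0}

```text
t: 21.5
eef_pos: [616.9, 308.2, 5.8]
tcp_rot: [3.141, -0.0, 1.457]
ft_force: [-1.5, -1.1, 3.9]
opening: 0.586
```

Request:
drive_tool:
  commands:
    - {"dx": 0, "dy": 0, "dz": 0.3, "yaw": 0}
    - {"dx": 0, "dy": 0, "dz": 0, "yaw": 0}
    - {"dx": 0, "dy": 0, "dz": 0, "yaw": 0}
    - {"dx": 0, "dy": 0, "dz": 0, "yaw": 0}
    - {"dx": 0, "dy": 0, "dz": 0, "yaw": 0}
  grip: 0.85

```text
t: 21.92
eef_pos: [616.8, 308.1, 5.4]
tcp_rot: [3.142, 0.0, 1.457]
ft_force: [-0.2, -0.8, -0.4]
opening: 0.837
```

Request:
drive_tool:
  commands:
    - {"dx": 0, "dy": 0, "dz": 10, "yaw": 0}
    - {"dx": 0, "dy": 0, "dz": 30, "yaw": 0}
    - {"dx": 0, "dy": 0, "dz": 35, "yaw": 0}
    - {"dx": 0, "dy": 0, "dz": 35, "yaw": 0}
    - {"dx": -5, "dy": -20, "dz": 15, "yaw": 0}

```text
t: 22.33
eef_pos: [613.5, 290.7, 136.0]
tcp_rot: [3.135, -0.004, 1.459]
ft_force: [0.1, -0.0, 1.1]
opening: 0.851
```

```bash
python3 - <<'E'
from h import *
im=np.load('top8.npy'); g=im.mean(2)
x=fit(g,'top',(443,-185,D(-6)),[(rect(118,68),12.5)],margin=3)
from m7 import hullfit
m=((g<105)).astype(np.uint8); m[:205]=0;m[260:]=0;m[:,:330]=0;m[:,375:]=0
m=cv2.morphologyEx(m,cv2.MORPH_CLOSE,np.ones((7,7)))
hullfit(m,'top',x,rect(118,68),0,12.5)
o=cv2.resize(im[195:265,290:395,::-1],None,fx=7,fy=7,interpolation=cv2.INTER_CUBIC)
from m7 import T
q=((proj('top',T(rect(118,68),x,12.5))-[290,195]+.5)*7).astype(int); cv2.polylines(o,[q],True,(0,255,0),1)
cv2.imwrite('pics/ov8.png',o)
E
```

```text
top x,y [ 446.9 -184. ] yaw deg -4.3 rms 11.2 of 47.6 [[165.0], [-101.0]]
top [ 447.7 -185.5] -5.88 cost 31.8 n 902.0
```

View pics/ov8.png

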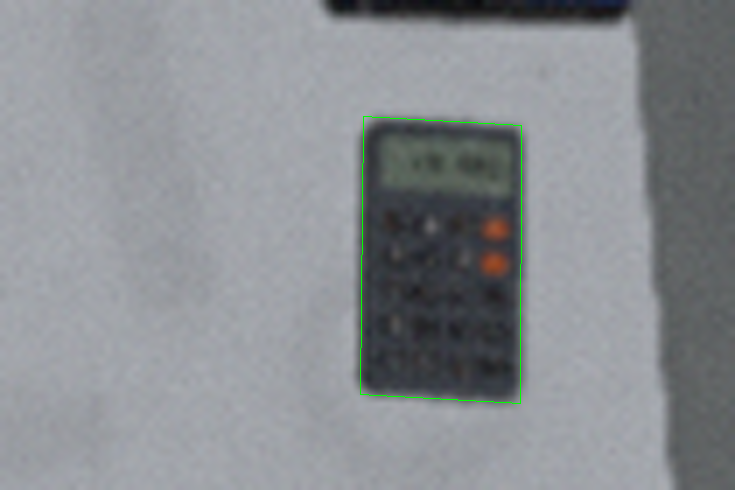

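Request:
drive_tool:
  commands:
    - {"dx": -12, "dy": -34, "dz": 0, "yaw": 5}
    - {"dx": -12, "dy": -34, "dz": 0, "yaw": 7}
    - {"dx": -12, "dy": -34, "dz": 0, "yaw": 7}
    - {"dx": -12, "dy": -34, "dz": 0, "yaw": 7}
    - {"dx": -12, "dy": -34, "dz": 0, "yaw": 7}
  grip: 1

```text
t: 22.75
eef_pos: [551.0, 116.7, 131.4]
tcp_rot: [3.141, 0.0, 2.039]
ft_force: [-0.1, -0.1, -0.4]
opening: 1.0
```

Request:
drive_tool:
  commands:
    - {"dx": -12, "dy": -34, "dz": 0, "yaw": 7}
    - {"dx": -12, "dy": -34, "dz": 0, "yaw": 7}
    - {"dx": -12, "dy": -34, "dz": 0, "yaw": 7}
    - {"dx": -12, "dy": -34, "dz": 0, "yaw": 7}
    - {"dx": -12, "dy": -34, "dz": 0, "yaw": 7}

```text
t: 23.17
eef_pos: [493.0, -48.6, 131.4]
tcp_rot: [3.141, 0.001, 2.632]
ft_force: [0.8, -1.1, 0.3]
opening: 1.001
```

Request:
drive_tool:
  commands:
    - {"dx": -12, "dy": -34, "dz": 0, "yaw": 7}
    - {"dx": -12, "dy": -34, "dz": 0, "yaw": 7}
    - {"dx": -12, "dy": -34, "dz": 0, "yaw": 7}
    - {"dx": 0, "dy": -20, "dz": 0, "yaw": 0}
    - {"dx": 0, "dy": 0, "dz": 0, "yaw": 0}

```text
t: 23.58
eef_pos: [460.4, -165.5, 131.4]
tcp_rot: [-3.141, 0.002, 2.964]
ft_force: [0.1, 0.4, 0.5]
opening: 1.001
```

```bash
python3 - <<'E'
from h import *
from m7 import T
s=env.state();print(s['eef_pos'],np.degrees(s['tcp_rot']),s['opening'],s['joints'])
a=save('top','top10.png');np.save('top10.npy',a)
o=cv2.resize(a[145:265,135:235,::-1],None,fx=5,fy=5,interpolation=cv2.INTER_CUBIC)
cv2.imwrite('pics/t10.png',o)
o=cv2.resize(a[160:250,245:335,::-1],None,fx=6,fy=6,interpolation=cv2.INTER_CUBIC)
cv2.imwrite('pics/t10b.png',o)
E
```

```text
[ 460.41351473 -165.52912328  131.39330446] [-1.79953902e+02  1.05531668e-01  1.69844939e+02] 1.0010107006339268 [-4.80112813e-01  4.14412277e-01  1.97906395e+00 -3.22015074e-04
  7.46118441e-01 -1.87343289e+00]
```

View pics/t10.png

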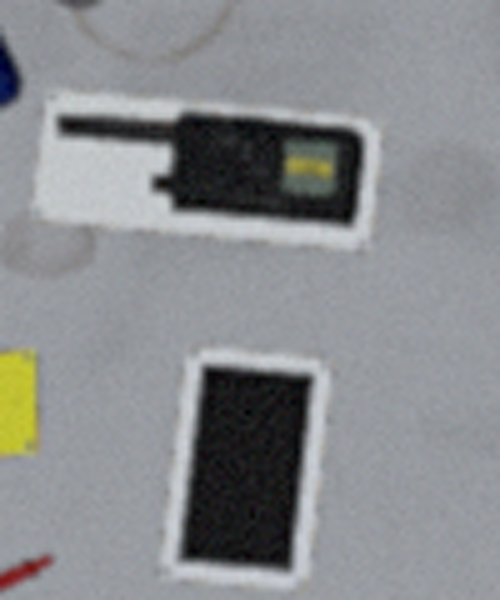

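View pics/t10b.png

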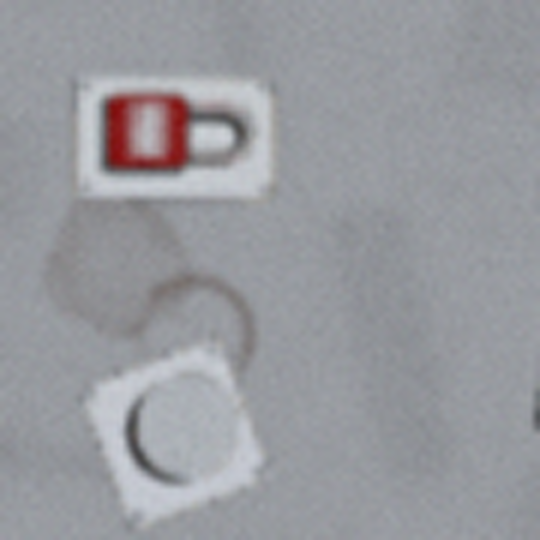

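Request:
drive_tool:
  commands:
    - {"dx": -13, "dy": -18, "dz": -15, "yaw": 5.5}
    - {"dx": 0, "dy": 0, "dz": -30, "yaw": 0}
    - {"dx": 0, "dy": 0, "dz": -30, "yaw": 0}
    - {"dx": 0, "dy": 0, "dz": -20, "yaw": 0}
    - {"dx": 0, "dy": 0, "dz": 0, "yaw": 0}

```text
t: 24.05
eef_pos: [446.3, -178.6, 33.0]
tcp_rot: [3.139, -0.005, 3.063]
ft_force: [0.2, 0.4, -0.1]
opening: 1.001
```

Request:
drive_tool:
  commands:
    - {"dx": 0, "dy": 0, "dz": 0, "yaw": 0}
    - {"dx": 0, "dy": 0, "dz": 0, "yaw": 0}
    - {"dx": 0, "dy": 0, "dz": 0, "yaw": 0}

```text
t: 24.3
eef_pos: [448.1, -180.2, 37.0]
tcp_rot: [-3.141, 0.002, 3.064]
ft_force: [-1.0, -0.4, -0.1]
opening: 0.999
```

```bash
python3 - <<'E'
from h import *
from m7 import T,hullfit
im=np.load('top10.npy').astype(float); g=im.mean(2)
red=(im[:,:,0]>1.6*im[:,:,1])&(im[:,:,0]>80); red[:150]=0;red[200:]=0;red[:,:240]=0;red[:,310:]=0
body=cv2.morphologyEx(red.astype(np.uint8),cv2.MORPH_CLOSE,np.ones((9,9)))*100.
print('padlock want 602.6 62 -92');fit(body,'top',(602.6,62,D(-92)),[(rect(42,38),23)],margin=4)
d=(g<75).astype(np.uint8);d[:160]=0;d[196:]=0;d[:,:138]=0;d[:,212:]=0
d=cv2.morphologyEx(cv2.morphologyEx(d,cv2.MORPH_CLOSE,np.ones((13,13))),cv2.MORPH_OPEN,np.ones((7,7)))
print('radio want 617.5 308 173.5');hullfit(d,'top',(617,308,D(173)),rect(56,113),25,35)
o=cv2.resize(im[145:265,135:235,::-1].astype(np.uint8),None,fx=5,fy=5,interpolation=cv2.INTER_CUBIC)
q=((proj('top',T(rect(56,113),(617.5,308,D(173.5)),35))-[135,145]+.5)*5).astype(int); cv2.polylines(o,[q],True,(0,255,0),1)
o2=cv2.resize(im[160:250,245:335,::-1].astype(np.uint8),None,fx=6,fy=6,interpolation=cv2.INTER_CUBIC)
q=((proj('top',T(disc(50),(452.3,50.5,0),69))-[245,160]+.5)*6).astype(int); cv2.polylines(o2,[q],True,(0,0,255),1)
q=((proj('top',T(rect(42,38),(602.6,62,D(-92)),23))-[245,160]+.5)*6).astype(int); cv2.polylines(o2,[q],True,(0,255,0),1)
r=np.zeros((600,1040,3),np.uint8); r[:,:500]=o;r[:540,500:1040]=o2
cv2.imwrite('pics/chk.png',cv2.resize(r,(800,462)))
E
```

```text
padlock want 602.6 62 -92
top x,y [601.8  60.9] yaw deg -93.4 rms 14.5 of 44.9 [[-4.0], [101.0]]
radio want 617.5 308 173.5
top [615.8 307.2] 173.66 cost 52.1 n 737.0
```

View pics/chk.png

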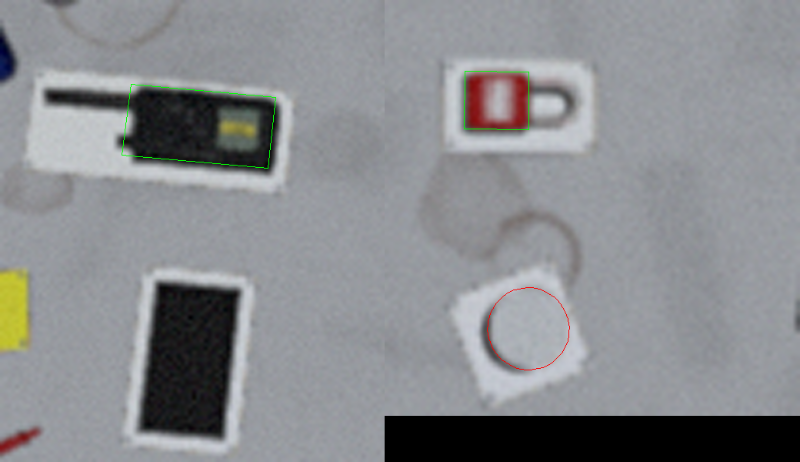

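Request:
drive_tool:
  commands:
    - {"dx": -1, "dy": -3.5, "dz": -15, "yaw": 0}
    - {"dx": 0, "dy": 0, "dz": -10, "yaw": 0}
    - {"dx": 0, "dy": 0, "dz": -4, "yaw": 0}
    - {"dx": 0, "dy": 0, "dz": 0, "yaw": 0}
    - {"dx": 0, "dy": 0, "dz": 0, "yaw": 0}

```text
t: 24.72
eef_pos: [446.5, -183.6, 6.8]
tcp_rot: [3.141, -0.0, 3.063]
ft_force: [-0.5, -0.3, -0.0]
opening: 1.0
```

Request:
drive_tool:
  commands:
    - {"dx": 0.3, "dy": -0.3, "dz": -2.5, "yaw": 0}
    - {"dx": 0, "dy": 0, "dz": -2, "yaw": 0}
    - {"dx": 0, "dy": 0, "dz": 0, "yaw": 0}
    - {"dx": 0, "dy": 0, "dz": 0, "yaw": 0}

```text
t: 25.05
eef_pos: [446.7, -184.0, 2.1]
tcp_rot: [3.141, -0.0, 3.063]
ft_force: [0.1, -0.7, 0.4]
opening: 1.002
```

Request:
drive_tool:
  commands:
    - {"dx": 0, "dy": 0, "dz": 0, "yaw": 0}
    - {"dx": 0, "dy": 0, "dz": 0, "yaw": 0}
    - {"dx": 0, "dy": 0, "dz": 0, "yaw": 0}
    - {"dx": 0, "dy": 0, "dz": 0, "yaw": 0}
    - {"dx": 0, "dy": 0, "dz": 0, "yaw": 0}
  grip: 0.3

```text
t: 25.47
eef_pos: [446.7, -184.0, 2.1]
tcp_rot: [3.142, 0.0, 3.063]
ft_force: [-0.2, 1.7, 1.4]
opening: 0.711
```

Request:
drive_tool:
  commands:
    - {"dx": 0, "dy": 0, "dz": 0, "yaw": 0}
    - {"dx": 0, "dy": 0, "dz": 0, "yaw": 0}
    - {"dx": 0, "dy": 0, "dz": 0, "yaw": 0}

```text
t: 25.72
eef_pos: [446.7, -184.0, 2.1]
tcp_rot: [3.142, 0.0, 3.063]
ft_force: [-1.4, -0.9, 1.1]
opening: 0.714
```

Request:
drive_tool:
  commands:
    - {"dx": 0, "dy": 0, "dz": 6, "yaw": 0}
    - {"dx": 0, "dy": 0, "dz": 16, "yaw": 0}
    - {"dx": 0, "dy": 0, "dz": 28, "yaw": 0}
    - {"dx": 0, "dy": 0, "dz": 30, "yaw": 0}
    - {"dx": 2, "dy": 0, "dz": 30, "yaw": 0}

```text
t: 26.13
eef_pos: [448.0, -183.7, 113.4]
tcp_rot: [3.141, -0.001, 3.063]
ft_force: [0.1, -0.0, -2.0]
opening: 0.716
```

Request:
drive_tool:
  commands:
    - {"dx": 8, "dy": 10, "dz": 16, "yaw": -0.3}
    - {"dx": 10, "dy": 25, "dz": 0, "yaw": -0.3}
    - {"dx": 10, "dy": 32, "dz": 0, "yaw": -0.3}
    - {"dx": 10, "dy": 32, "dz": 0, "yaw": -0.3}
    - {"dx": 10, "dy": 32, "dz": 0, "yaw": -0.3}

```text
t: 26.55
eef_pos: [496.7, -51.7, 128.6]
tcp_rot: [3.142, 0.0, 3.036]
ft_force: [-0.1, -0.7, -0.5]
opening: 0.709
```

Request:
drive_tool:
  commands:
    - {"dx": 0, "dy": 32, "dz": 0, "yaw": 0}
    - {"dx": 0, "dy": 32, "dz": 0, "yaw": 0}
    - {"dx": 0, "dy": 32, "dz": 0, "yaw": 0}
    - {"dx": 0, "dy": 32, "dz": 0, "yaw": 0}
    - {"dx": 0, "dy": 32, "dz": 0, "yaw": 0}

```text
t: 26.97
eef_pos: [496.2, 108.5, 128.4]
tcp_rot: [3.142, -0.0, 3.037]
ft_force: [0.1, -0.4, -1.5]
opening: 0.71
```

Request:
drive_tool:
  commands:
    - {"dx": -10, "dy": 32, "dz": 0, "yaw": 0}
    - {"dx": -12, "dy": 32, "dz": 0, "yaw": 0}
    - {"dx": -12, "dy": 32, "dz": 0, "yaw": 0}
    - {"dx": -12, "dy": 32, "dz": 0, "yaw": 0}
    - {"dx": -8, "dy": 32, "dz": 0, "yaw": 0}

```text
t: 27.38
eef_pos: [441.1, 268.3, 128.4]
tcp_rot: [-3.141, -0.001, 3.037]
ft_force: [1.6, -0.1, -1.6]
opening: 0.714
```

Request:
drive_tool:
  commands:
    - {"dx": 0, "dy": 25, "dz": 0, "yaw": 0}
    - {"dx": 0, "dy": 15, "dz": -20, "yaw": 0}
    - {"dx": 0, "dy": 0, "dz": -20, "yaw": 0}
    - {"dx": 0, "dy": 0, "dz": 0, "yaw": 0}
    - {"dx": 0, "dy": 0, "dz": 0, "yaw": 0}

```text
t: 27.8
eef_pos: [442.1, 306.7, 87.8]
tcp_rot: [-3.14, -0.002, 3.037]
ft_force: [-0.5, 1.1, -0.7]
opening: 0.714
```

Request:
drive_tool:
  commands:
    - {"dx": -2, "dy": 13, "dz": -20, "yaw": 0}
    - {"dx": 0, "dy": 0, "dz": -25, "yaw": 0}
    - {"dx": 0, "dy": 0, "dz": -20, "yaw": 0}
    - {"dx": 0, "dy": 0, "dz": 0, "yaw": 0}
    - {"dx": 0, "dy": 0, "dz": 0, "yaw": 0}

```text
t: 28.22
eef_pos: [441.0, 319.5, 23.8]
tcp_rot: [-3.141, -0.001, 3.036]
ft_force: [0.6, -0.2, -0.7]
opening: 0.711
```

Request:
drive_tool:
  commands:
    - {"dx": 0, "dy": 0, "dz": 0, "yaw": 0}
    - {"dx": 0, "dy": 0, "dz": 0, "yaw": 0}

```text
t: 28.38
eef_pos: [441.5, 320.1, 24.8]
tcp_rot: [3.14, 0.002, 3.037]
ft_force: [0.3, -0.9, -0.3]
opening: 0.713
```

```bash
python3 - <<'E'
from h import *
s=env.state();print(s['eef_pos'],np.degrees(s['tcp_rot']),s['opening'])
b=save('side','side11.png');np.save('side11.npy',b)
cv2.imwrite('pics/s11.png',cv2.resize(b[180:290,220:340,::-1],None,fx=5,fy=5,interpolation=cv2.INTER_CUBIC))
E
```

```text
[441.51198869 320.08135607  24.77268853] [1.79917658e+02 1.12402010e-01 1.73982474e+02] 0.7133088507895692
```

View pics/s11.png

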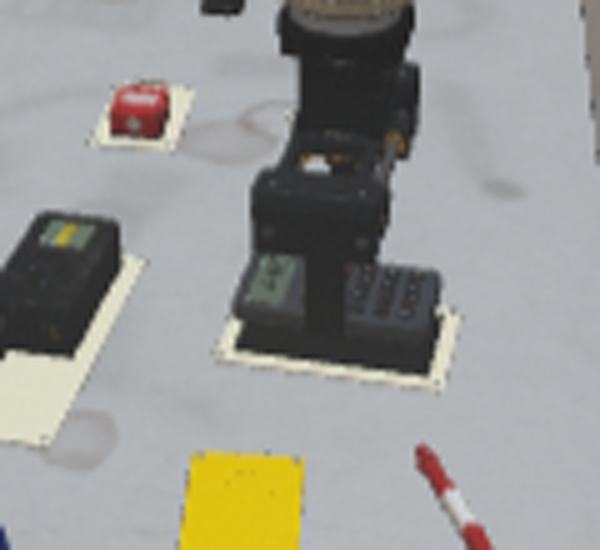

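Aligned above its board; lowering.

Request:
drive_tool:
  commands:
    - {"dx": -1.3, "dy": 0, "dz": -9, "yaw": 0}
    - {"dx": 0, "dy": 0, "dz": -6, "yaw": 0}
    - {"dx": 0, "dy": 0, "dz": -2.5, "yaw": 0}
    - {"dx": 0, "dy": 0, "dz": 0, "yaw": 0}
    - {"dx": 0, "dy": 0, "dz": 0, "yaw": 0}

```text
t: 28.85
eef_pos: [439.2, 319.9, 5.2]
tcp_rot: [-3.141, -0.001, 3.037]
ft_force: [0.0, 0.5, -0.8]
opening: 0.715
```

Request:
drive_tool:
  commands:
    - {"dx": 0, "dy": 0, "dz": -1, "yaw": 0}
    - {"dx": 0, "dy": 0, "dz": 0, "yaw": 0}
    - {"dx": 0, "dy": 0, "dz": 0, "yaw": 0}

```text
t: 29.1
eef_pos: [439.3, 319.9, 4.9]
tcp_rot: [3.142, -0.0, 3.037]
ft_force: [-1.4, -1.3, 7.3]
opening: 0.712
```

Request:
drive_tool:
  commands:
    - {"dx": 0, "dy": 0, "dz": 0.3, "yaw": 0}
    - {"dx": 0, "dy": 0, "dz": 0, "yaw": 0}
    - {"dx": 0, "dy": 0, "dz": 0, "yaw": 0}
    - {"dx": 0, "dy": 0, "dz": 0, "yaw": 0}
    - {"dx": 0, "dy": 0, "dz": 0, "yaw": 0}
  grip: 0.95

```text
t: 29.52
eef_pos: [439.4, 320.0, 4.7]
tcp_rot: [3.142, -0.0, 3.037]
ft_force: [-0.1, 0.1, 0.2]
opening: 0.944
```

Request:
drive_tool:
  commands:
    - {"dx": 0, "dy": 0, "dz": 10, "yaw": 0}
    - {"dx": 0, "dy": 0, "dz": 25, "yaw": 0}
    - {"dx": 0, "dy": 0, "dz": 35, "yaw": 0}
    - {"dx": 0, "dy": 0, "dz": 35, "yaw": 0}
    - {"dx": 0, "dy": 0, "dz": 35, "yaw": 0}

```text
t: 29.93
eef_pos: [439.0, 319.7, 147.0]
tcp_rot: [-3.141, -0.0, 3.037]
ft_force: [0.4, -0.8, -1.2]
opening: 0.947
```

Request:
drive_tool:
  commands:
    - {"dx": 5, "dy": -35, "dz": 20, "yaw": 0}
    - {"dx": 10, "dy": -38, "dz": 0, "yaw": 0}
    - {"dx": 10, "dy": -38, "dz": 0, "yaw": 0}
    - {"dx": 10, "dy": -38, "dz": 0, "yaw": 0}
    - {"dx": 10, "dy": -38, "dz": 0, "yaw": 0}

```text
t: 30.35
eef_pos: [484.4, 131.3, 165.9]
tcp_rot: [3.141, 0.001, 3.038]
ft_force: [1.2, 0.4, 0.2]
opening: 0.951
```

Request:
drive_tool:
  commands:
    - {"dx": 0, "dy": -38, "dz": 0, "yaw": 0}
    - {"dx": 0, "dy": -38, "dz": 0, "yaw": 0}
    - {"dx": 0, "dy": -38, "dz": 0, "yaw": 0}
    - {"dx": 0, "dy": -38, "dz": 0, "yaw": 0}
    - {"dx": 0, "dy": -38, "dz": 0, "yaw": 0}

```text
t: 30.77
eef_pos: [483.9, -58.9, 165.6]
tcp_rot: [3.142, 0.001, 3.037]
ft_force: [0.4, 0.7, 0.5]
opening: 0.95
```

Request:
drive_tool:
  commands:
    - {"dx": 0, "dy": -38, "dz": 0, "yaw": 0}
    - {"dx": 0, "dy": -38, "dz": 0, "yaw": 0}
    - {"dx": 0, "dy": -38, "dz": 0, "yaw": 0}
    - {"dx": 0, "dy": -20, "dz": 0, "yaw": 0}
    - {"dx": 0, "dy": 0, "dz": 0, "yaw": 0}

```text
t: 31.18
eef_pos: [484.3, -194.7, 165.4]
tcp_rot: [-3.141, 0.001, 3.033]
ft_force: [-0.2, 0.3, 0.5]
opening: 0.952
```

```bash
python3 - <<'E'
from h import *
from m7 import T
s=env.state();print(s['t'],s['eef_pos'],s['opening'])
a=save('top','top12.png');np.save('top12.npy',a);b=save('side','side12.png')
print('want 440 319.8 -6');fit(a.mean(2),'top',(440,319.8,D(-6)),[(rect(138,88),3),(rect(118,68),15.5)],margin=3)
fit(a.mean(2),'top',(440,319.8,D(-6)),[(rect(118,68),15.5)],margin=1)
o=cv2.resize(a[145:265,135:235,::-1],None,fx=5,fy=5,interpolation=cv2.INTER_CUBIC)
q=((proj('top',T(rect(118,68),(440,319.8,D(-6)),15.5))-[135,145]+.5)*5).astype(int); cv2.polylines(o,[q],True,(0,255,0),1)
cv2.imwrite('pics/t12.png',o)
E
```

```text
31.1833 [ 484.3359868  -194.65108786  165.42874672] 0.9520719850439986
want 440 319.8 -6
top x,y [439.2 317.9] yaw deg -6.5 rms 10.0 of 50.1 [[150.0], [44.0], [-91.0]]
top x,y [439.4 317.9] yaw deg -6.0 rms 15.8 of 55.6 [[183.0], [-123.0]]
```

View pics/t12.png

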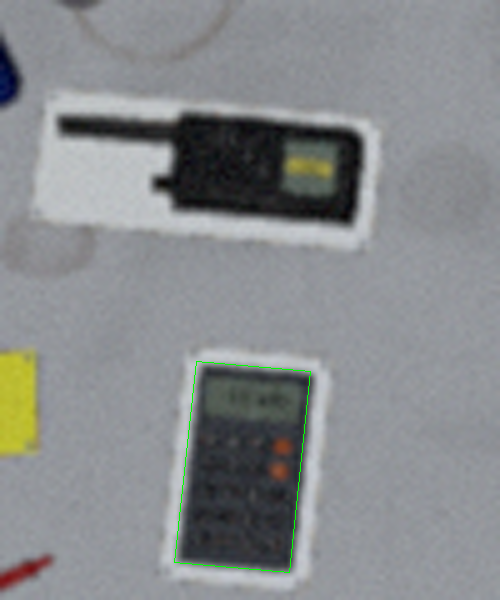

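View pics/side12.png

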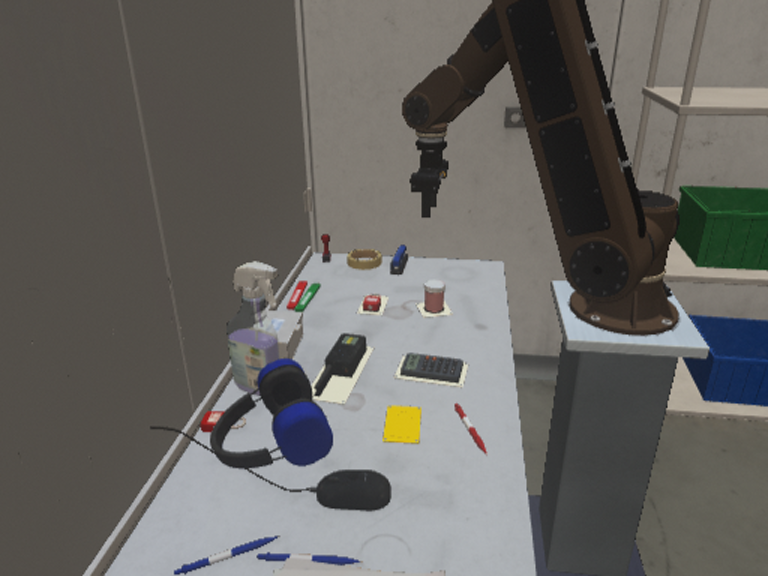

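View pics/top12.png

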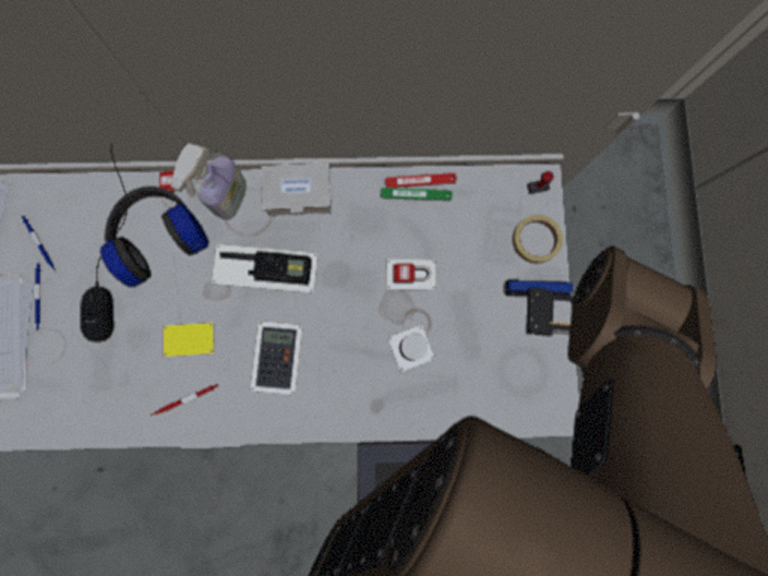

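```bash
python3 - <<'E'
from cell import env
print(env.job_done(), env.state()['t'])
E
```

```text
the job is handed in; nothing more can be done
the job is handed in; nothing more can be done
```

The pile is apart and all four things lie on their own white boards. I moved them in the order pot, padlock, radio, calculator, and handed in at about 31 s of robot time. The job reports no verdict.

My last checks, all from top-camera pictures; the side view looked right too:

| Thing | Offset from its outline | Turn error |
|---|---|---|
| Calculator | about 1 mm in x, 2 mm in y | 0 to 0.5° |
| Padlock | about 1.4 mm | about 1.4° |
| Radio | about 1.9 mm | about 0.2° |
| Pot | not measured; its lid matched the predicted circle by eye | – |

- **Direction:** the radio's antenna and the padlock's shackle point as drawn. The pot stood upright throughout.
- **Forces:** the largest force I read was about 10 N, when setting the pot down.
- **Bystanders:** the tape roll and the stapler were not touched. They look unmoved in the pictures; I did not measure them again.
- **Disagreements:** the two cameras differed by 2–4 mm in y on where the boards lie. I used the top camera for both picking and placing so its bias mostly cancels. My one attempt to fit the pot lid numerically failed, because the white lid hardly stands out from the white board.

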